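# Change whetstones: lean the coarse stone up to dry, put the finishing stone on the bridge

## Robot

A 6-joint arm with a two-finger parallel gripper is mounted at the origin on the work surface. World frame = base frame: x ahead of the robot, y to its left, z up, the work surface at z = 0. Lengths are in m, angles in rad, forces in N, time in s.
With the tool pointing down it reaches from about 0.325 to 0.875 m from the base axis. Payload 4.4 kg.
Tool frame: the origin (TCP) lies midway between the tips of the shut fingers; the grasp point (between the pads) lies 19 mm behind it; z points along the fingers, y is the direction in which the jaws open and shut (so a half turn about z gives the same grasp; the last joint's range is limited). The gripper opens to 85 mm and grips with 20 to 120 N. Pads are 22 mm wide; open, the fingers measure 114 mm over their backs; the gripper's body (76 mm by 85 mm) begins 54 mm behind the grasp point. The pads swing forward as they close: fully open they stand 13 mm farther back than shut.
Start: joints at [-0.15, 0.207, 1.542, -0, 1.393, -0.15], TCP at [0.575, -0, 0.193] pointing down, gripper open.
Joint ranges: [-2.73, 2.73], [-0.86, 2.22], [0.23, 2.46], [-1.11, 4.25], [0.08, 2.63], [-2.82, 2.82]. Speed limits (rad/s): [2.79, 2.79, 3.14, 3.14, 3.14, 3.14].

## Interface

Orientations are given as a unit quaternion [x, y, z, w].
In Python, from workcell import sensors, cams, bot, spotter gives the robot as it stands.
- The arm moves only by the tool send_rows, never from a script. Its argument "plan" is a list of rows, each an object with "translation": the shift along the tool's x, y, z in cm, a list of three; "twist": the turn about the tool's z in degrees; "claw": the opening, from 0 (shut) to 1 (fully open). A call has exactly 8 rows; each row shifts and turns the commanded pose from where the row before left it, along the tool's axes as they then stand; what a row does not reach is not made up. A row lasts 1/12 s, in which the tool goes at most 41.7 mm and 7.16 degrees, less where a joint would pass 70% of its speed; a pose out of reach is approached as far as the arm can. A call is refused whole if a number of a shift passes 4.17 or a number of a turn 7.16, either way. A call with a gripper value outside its range is refused whole. The fingers move at their own pace and stop on an object; the grip force is fixed at half the most. Time passes only in rows, so rows that do not move let the fingers close, or fill a call up. It gives the time, the measured TCP pose, the force and the opening at its end, in the units of the state.
- sensors.read_state(): the state, without advancing time (a new reading comes with each control period).
- cams.get_image(name): name is "scene" or "side" or "wrist"; returns a dict with "pixels" (420x560x3 uint8, red, green, blue), "fx", "fy", "cx", "cy" (pixels), "R" (3x3) and "t" (3): a world point X has camera coordinates R X + t. Camera axes: x right, y down, z forward; pixel columns grow to the right and rows downward; lengths in m; the calibration is good to about 2 mm. A picture is of the moment at which its call begins. There is no depth.
- bot.job_done(): hands the job in, once; it reports no verdict.
Trained networks look in a picture, given as the dict that the camera call returned (one of the last four; its "shot" number tells which), for a name from the list of things; names that differ only in an ending like _2 or _b are one class to them, and where a whole thing is asked for, a point or a joint stands for the part that bears it (a point fixed in the world has none). Each returns a list of dicts, best first, with "conf" (0 to 1); they miss things now and then, are a little off and sometimes report something else, mostly with a low value. They report only what shows in the picture. A call takes as long as a camera call. They do not tell look-alikes from the thing itself.
- spotter.silhouettes(picture, name): "mask" (420x560 bool, what is visible of it) and "bbox" ([centre column, centre row, width, height] in pixels, round what is visible of it).
The state is a dict: "time_s": time; "joint_pos": joint angles; "dq": joint speeds; "joint_torque": joint torques, N m; "eef_pos": TCP position; "tool_rot": TCP orientation; "force": force on the tool from outside, world axes, zero at the start; "wrist_torque": the same for the moment, N m; "opening": opening from 0.0 (shut) to 1.0 (fully open).
Only numpy, scipy, OpenCV 4.12 (cv2) and the standard library are available. Lean on these libraries where they do the work, as an engineer would, in place of code of your own. Each camera call takes 0.05 s, during which the arm holds its last target.

## Task

The thick coarse stone on the bridge over the tub is done with: stand it on end on the drying rack, square to the rest bar and leaning back against it (not bolt upright), beside the stone already drying there but not touching it. Then lay the thinner finishing stone from its wooden box on the bridge in its place, flat on both rubber ledges between the stops and in line with the bridge. Stones chip, so set them down without dropping or knocking them, and leave the drying stone where it is.

Things in the scene. Friction and masses are not known exactly. Their poses are not given: they have to be found in the camera images.
- coarse: coarse whetstone: a plain grey slab 185 x 63 x 30 mm, about 0.7 kg, the thickest of the three stones; it starts lying flat on the bridge over the tub. Origin at its geometric centre; x along its 185 mm length, y along its 63 mm width, z through its 30 mm thickness
- fine: finishing whetstone: a grey slab 185 x 63 x 20 mm, about 0.47 kg; it starts lying flat on top of the wooden storage box, lengthwise on it. Origin at its geometric centre; x along the 185 mm length, y along the 63 mm width, z through the 20 mm thickness
- dry_stone: thin grey stone 185 x 63 x 15 mm, loose, already leaning on end on the drying rack on the rack's +y half, centred 75 to 95 mm from the rack's middle; the -y half is free. Origin at its geometric centre, x along its length (pointing up the lean), z out of its front face
- rack: drying rack, fixed: steel drip tray 230 (x) x 340 (y) mm, rim 12 mm; in it a wooden board of slats along x (205 x 310 mm, 12 mm gaps, tops 22 mm above the bench); towards the far side two posts (20 x 18 mm, 156 mm tall, at x = 65, y = -151 and 151 mm) carry the rest bar. Origin on the bench under the tray's centre; x from the open front (robot's side) to the bar, y along the bar, z up
- rest_bar: round wooden bar, 20 mm diameter, 290 mm long along the rack's y. Origin mid-bar on its axis, 65 mm to +x of the rack's origin, 137 mm above the bench (115 above the slats); axes as the rack's. A stone whose lower back edge stands on the slats 67 mm in front (-x) of the bar's axis leans on it at 26 degrees from upright; friction holds it there
- slats (a point): centre of the slatted board's top surface, 22 mm above the bench, above the rack's origin; axes as the rack's
- tub: empty grey tub, fixed, 360 (x) x 240 (y) mm, rim 109 mm high, 256 mm wide. The bridge spans it along x: two 10 mm rods at y = -22 and 22, axes 118 mm up, with two black rubber jaws 70 mm wide. Each has a ledge for a stone's end (reaching in to 77.5 mm from the middle) and a stop 14 mm higher; between the jaws it is open but for the rods. Origin on the bench under its centre; z up
- bridge_seat (a point): middle of the bridge at the height of the ledges, 135 mm above the bench: where the centre of a seated stone's underside goes. The faces of the stops stand 95.5 mm either way along x (3 mm of play at each end of a stone); axes as the tub's
- stone_box: wooden storage box with lid, closed and fixed, 221 x 91 mm, flat top 60 mm above the bench. Origin on the bench under its centre, x along its length
Mind the look-alikes: they are no part of the job. Leave any purple look-alike of the coarse alone.

How it is judged:
By the outcome, as a careful person would: the job done as asked, in the order asked, and still so for the second after the job is handed in, with the robot touching nothing.
It also fails if it takes over 72 s, if anything falls off the work surface, if the arm or the gripper's body presses on something with over 40 N, if the wrist force passes 120 N, or if a joint passes its speed limit or range.

## Working session

There is one attempt and no reset: what is moved stays moved. The work goes in short steps, Python scripts to look and compute and a tool call to move; the robot and the scene stay as the last step left them, time stands still between calls to the robot, and variables do not carry over. Pictures are saved under pics/ and viewed, and the job is handed in when it is done.

Besides the shell and the picture viewer there is one more tool, called by a JSON object that holds its "method" and its "body". send_rows: Moves the arm, as the interface text tells. Its arguments: {"type":"object","properties":{"plan":{"type":"array","items":{"type":"object","properties":{"translation":{"type":"array","items":{"type":"number"}},"twist":{"type":"number"},"claw":{"type":"number"}}}}},"required":["plan"]}

```bash
ls -la; mkdir -p pics; python3 - <<'E'
from workcell import sensors, cams, bot, spotter
import cv2
print(sensors.read_state())
for n in ["scene","side","wrist"]:
    p=cams.get_image(n)
    cv2.imwrite(f"pics/{n}0.png",p["pixels"][:,:,::-1])
    print(n,p["fx"],p["fy"],p["cx"],p["cy"],p["R"],p["t"],p["shot"])
E
```

```text
total 12
drwxr-xr-x  3 agent agent 4096 Dec  5 18:57 .
drwxr-xr-x 23 root  root  4096 Dec  5 18:57 ..
drwxr-xr-x  2 agent agent 4096 Dec  5 18:57 pics
{'time_s': 0.0, 'joint_pos': array([-1.50501775e-01,  2.07462665e-01,  1.54298055e+00,  1.94004919e-05,
        1.39351030e+00, -1.50477962e-01]), 'dq': array([ 4.78991216e-04,  1.20906145e-03, -5.19469018e-04, -4.09115479e-05,
       -1.45548664e-03, -3.34265053e-04]), 'joint_torque': array([ 4.44781954e-04, -3.83034396e+01, -2.91594708e+01, -2.26178481e-04,
        1.06274080e-02,  5.83859855e-05]), 'eef_pos': array([5.74138328e-01, 1.25176739e-04, 1.91889046e-01]), 'tool_rot': array([ 7.07115925e-01,  7.07096652e-01, -6.92430766e-04, -9.56055865e-04]), 'force': array([0.15640024, 0.46242829, 0.85708352]), 'wrist_torque': array([0.03890617, 0.02025742, 0.05006534]), 'opening': 0.9970972578473789}
scene 534.8071377850467 534.8071377850467 271.6787486700532 200.86042972177708 [[-0.54995305  0.8350051   0.01783611]
 [ 0.57936346  0.39678969 -0.71196624]
 [-0.60157262 -0.38121442 -0.70198714]] [ 0.24043436 -0.18434649  1.76990746] 1
side 451.56153671993076 451.56153671993076 282.0008394684701 207.9248045266179 [[ 0.70645498 -0.7076369   0.0130915 ]
 [-0.42792355 -0.44179591 -0.78847816]
 [ 0.56374001  0.55142216 -0.61492341]] [-0.29633532  0.27261067  0.74567873] 2
wrist 351.8525791543725 351.8525791543725 276.63917748807427 209.94272761348165 [[ 9.99996870e-01 -6.40548909e-05 -2.50131164e-03]
 [ 6.81046081e-04 -9.54961213e-01  2.96729873e-01]
 [-2.40766260e-03 -2.96730648e-01 -9.54958180e-01]] [-0.57315368 -0.03818408  0.38015167] 3
```

View pics/scene0.png

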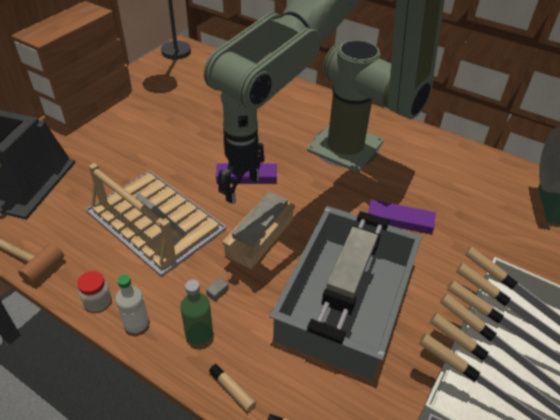

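View pics/side0.png

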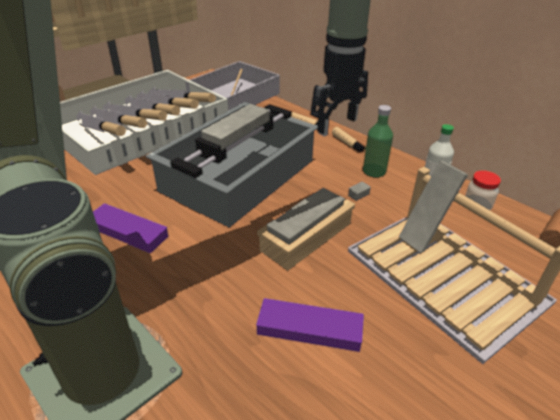

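View pics/wrist0.png

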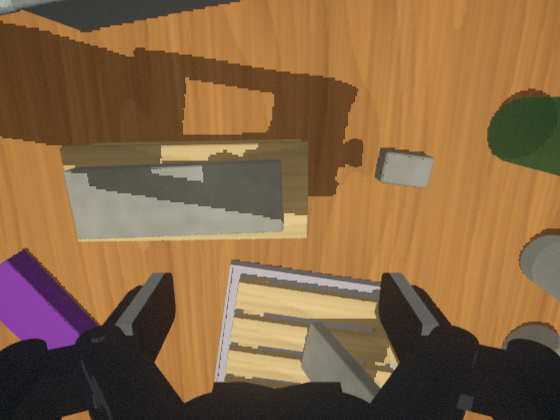

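The scene view shows the tub with its bridge and coarse stone around (350,270), the box with the fine stone at (258,230), and the rack with the drying stone at (155,215). The two purple bars are the look-alikes. Next I'll get the silhouettes.

```bash
python3 - <<'E'
from workcell import sensors, cams, bot, spotter
import cv2, numpy as np, pickle
out={}
cols={'coarse':(0,0,255),'fine':(0,255,0),'dry_stone':(255,0,0),'rack':(0,255,255),'tub':(255,0,255),'stone_box':(255,255,0),'rest_bar':(255,255,255)}
for n in ["scene","side"]:
    p=cams.get_image(n)
    im=p["pixels"][:,:,::-1].copy()
    out[n]={'pic':p}
    for k,c in cols.items():
        r=spotter.silhouettes(p,k)
        out[n][k]=r
        print(n,k,[(round(float(d['conf']),2),np.round(d['bbox']).tolist(),int(d['mask'].sum())) for d in r])
        for d in r[:1]:
            cs,_=cv2.findContours(d['mask'].astype(np.uint8),cv2.RETR_LIST,cv2.CHAIN_APPROX_NONE)
            cv2.drawContours(im,cs,-1,c,1)
    cv2.imwrite(f"pics/{n}_m.png",cv2.resize(im,(784,588)))
pickle.dump(out,open('sil0.pkl','wb'))
E
```

```text
scene coarse [(0.93, [247.0, 172.0, 61.0, 18.0], 459), (0.73, [353.0, 261.0, 53.0, 68.0], 2004), (0.65, [403.0, 217.0, 67.0, 38.0], 1354)]
scene fine [(0.88, [261.0, 219.0, 55.0, 54.0], 1353)]
scene dry_stone [(0.81, [162.0, 216.0, 51.0, 40.0], 375)]
scene rack [(0.86, [156.0, 221.0, 140.0, 115.0], 7844)]
scene tub [(0.85, [345.0, 295.0, 153.0, 177.0], 14427)]
scene stone_box [(0.97, [259.0, 236.0, 75.0, 67.0], 1538)]
scene rest_bar [(0.67, [126.0, 196.0, 66.0, 60.0], 659)]
side coarse [(0.86, [237.0, 128.0, 69.0, 42.0], 1579), (0.64, [312.0, 322.0, 110.0, 52.0], 3974), (0.63, [132.0, 228.0, 76.0, 45.0], 2000)]
side fine [(0.83, [306.0, 216.0, 77.0, 57.0], 2056)]
side dry_stone [(0.95, [435.0, 207.0, 67.0, 87.0], 2923)]
side rack [(0.94, [453.0, 265.0, 209.0, 196.0], 15923)]
side tub [(0.63, [233.0, 165.0, 172.0, 121.0], 11527)]
side stone_box [(0.83, [305.0, 236.0, 98.0, 68.0], 2304)]
side rest_bar [(0.68, [489.0, 216.0, 132.0, 78.0], 1259)]
```

View pics/scene_m.png

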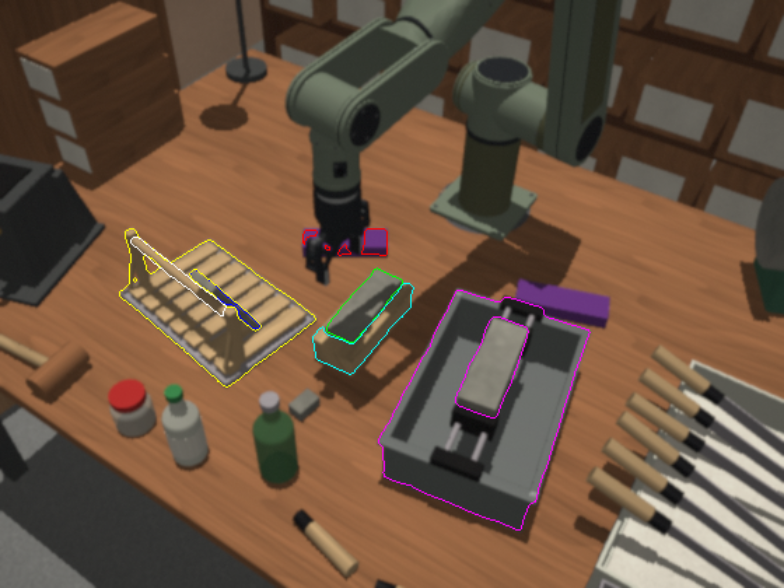

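View pics/side_m.png

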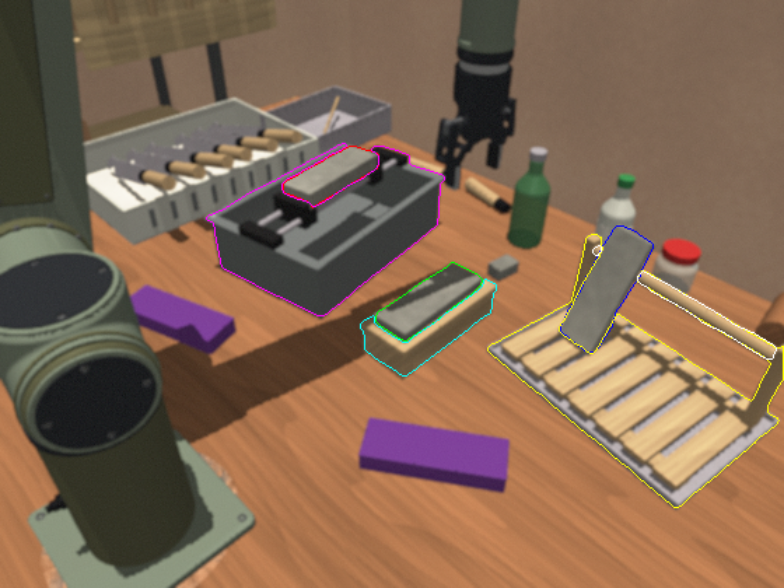

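```bash
cat > fit.py <<'E'
import numpy as np, cv2
from scipy.optimize import least_squares
from scipy.spatial.transform import Rotation as Rn
TH=np.linspace(0,2*np.pi,48,endpoint=False); U=np.c_[np.cos(TH),np.sin(TH)]
def proj(p,X):
    c=np.atleast_2d(X)@np.asarray(p['R']).T+np.asarray(p['t'])
    return np.c_[p['fx']*c[:,0]/c[:,2]+p['cx'],p['fy']*c[:,1]/c[:,2]+p['cy']]
def ray(p,uv):
    R=np.asarray(p['R']);d=R.T@np.array([(uv[0]-p['cx'])/p['fx'],(uv[1]-p['cy'])/p['fy'],1]);return -R.T@np.asarray(p['t']),d
def box(sx,sy,z0,z1,ox=0,oy=0):
    return np.array([[ox+a*sx/2,oy+b*sy/2,z] for a in(-1,1) for b in(-1,1) for z in(z0,z1)])
def planar(V,x,y,yaw):
    c,s=np.cos(yaw),np.sin(yaw);return np.c_[c*V[:,0]-s*V[:,1]+x,s*V[:,0]+c*V[:,1]+y,V[:,2]]
def sup(P,half=0.): return (U@P.T).max(1)+half*(abs(U).sum(1))
def msup(mask):
    m=mask.astype(np.uint8)
    n,l,st,_=cv2.connectedComponentsWithStats(m)
    m=np.isin(l,[i for i in range(1,n) if st[i,4]>30])
    r,c=np.nonzero(m);return sup(np.c_[c,r].astype(float),0.35)
def fit(views,model,x0,verbose=True,name=''):
    # views: list of (pic,mask,weights or None)
    T=[(p,msup(m)) for p,m in views]
    f=lambda x:np.concatenate([sup(proj(p,model(x)))-t for p,t in T])
    r=least_squares(f,x0,loss='soft_l1',f_scale=1.0,x_scale=np.maximum(1e-2,np.abs(x0)*0.1))
    res=f(r.x)
    if verbose: print(name,np.round(r.x,4),'rms px',[round(float(np.sqrt((q**2).mean())),2) for q in np.split(res,len(T))])
    return r.x,res
E
cat > f0.py <<'E'
from fit import *; import pickle
o=pickle.load(open('sil0.pkl','rb'));S,D=o['scene']['pic'],o['side']['pic']
def g(n,k,i=0): return (o[n]['pic'],o[n][k][i]['mask'])
co=lambda x:planar(box(.185,.063,.135,.165),*x[:3])
x,_=fit([g('scene','coarse',1),g('side','coarse',0)],co,[.6,.25,0],name='coarse')
for v in (g('scene','coarse',1),g('side','coarse',0)): fit([v],co,x,name=' single')
fi=lambda x:planar(box(.185,.063,.060,.080),*x[:3])
x,_=fit([g('scene','fine'),g('side','fine')],fi,[.5,.1,0],name='fine')
for n in('scene','side'): fit([g(n,'fine')],fi,x,name=' single')
bx=lambda x:planar(box(.221,.091,0,.060),*x[:3])
un=lambda n:(o[n]['pic'],o[n]['fine'][0]['mask']|o[n]['stone_box'][0]['mask'])
fi2=lambda x:np.r_[bx(x),planar(box(.185,.063,.060,.080),*x[3:6])]
x,_=fit([un('scene'),un('side')],fi2,list(x)+list(x),name='box+fine')
tubV=lambda x:np.r_[planar(box(x[3],x[4],.10,.109),*x[:3]),planar(box(x[5],.24,0,.1),*x[:3])]
fit([g('scene','tub'),g('side','tub')],tubV,[.6,.25,0,.376,.256,.36],name='tub')
rk=np.r_[box(.230,.340,0,.012),box(.02,.018,0,.156,.065,.151),box(.02,.018,0,.156,.065,-.151)]
rm=lambda x:planar(rk,*x[:3])
x,_=fit([g('scene','rack'),g('side','rack')],rm,[.55,-.25,0],name='rack')
for n in('scene','side'): fit([g(n,'rack')],rm,x,name=' single')
xr=x
def dry(q):
    V=box(.185,.063,-.0075,.0075)  # q: center in rack xyz, rotvec
    yo,foot,yaw=q
    lean=q[3] if len(q)>3 else np.arctan2(foot,.115)
    # lower back edge at (65-foot) ; stone frame: x up lean, z out of front (-x)
    return V,yo,foot,yaw
def drym(x):
    px,py,yaw,lean=x
    V=box(.185,.063,-.0075,.0075)
    X=np.array([np.sin(lean),0,np.cos(lean)]);Z=np.array([-np.cos(lean),0,np.sin(lean)]);Y=np.cross(Z,X)
    W=(V+[.0925,0,.0075])@np.array([X,Y,Z]); W[:,2]+=.022   # origin=lower back edge mid
    return planar(W,px,py,yaw)
x,_=fit([g('scene','dry_stone'),g('side','dry_stone')],drym,[xr[0],xr[1]+.085,xr[2],.4],name='dry(lower back edge mid, yaw, lean)')
x,_=fit([g('side','dry_stone')],drym,x,name=' side only')
c,s=np.cos(xr[2]),np.sin(xr[2]); d=x[:2]-xr[:2]; print('in rack',c*d[0]+s*d[1],-s*d[0]+c*d[1],'yaw',x[2]-xr[2])
E
python3 f0.py
```

```text
coarse [0.5461 0.2869 0.1595] rms px [2.04, 1.04]
 single [0.5395 0.2864 0.1632] rms px [1.41]
 single [0.5498 0.2884 0.1612] rms px [0.64]
fine [ 0.4866 -0.0068  0.0598] rms px [1.5, 1.07]
 single [ 0.482 -0.007  0.062] rms px [1.15]
 single [ 0.4893 -0.0064  0.063 ] rms px [0.87]
box+fine [ 0.4922 -0.0041  0.0305  0.4858 -0.0061  0.0228] rms px [1.6, 1.65]
tub [0.5444 0.2895 0.1665 0.3709 0.2518 0.3524] rms px [0.87, 1.17]
rack [ 0.6071 -0.2851 -0.1666] rms px [0.67, 3.71]
 single [ 0.6071 -0.2848 -0.157 ] rms px [0.6]
 single [ 0.6059 -0.2846 -0.1848] rms px [3.4]
dry(lower back edge mid, yaw, lean) [ 0.6193 -0.1982 -0.1248  0.4395] rms px [0.56, 1.28]
 side only [ 0.6233 -0.1972 -0.2814  0.3575] rms px [0.78]
in rack 0.0013779292482605787 0.08934849378062269 yaw -0.11482244344999465
```

```bash
cat > map.py <<'E'
from fit import *; import pickle
o=pickle.load(open('sil0.pkl','rb'))
# top-down map, 2mm/px: x up (0.2..0.9), y left(+)..right
H,W=350,500
def topmap(p,z=0.):
    xs=0.9-np.arange(H)*.002; ys=0.5-np.arange(W)*.002
    Y,X=np.meshgrid(ys,xs); uv=proj(p,np.c_[X.ravel(),Y.ravel(),np.full(X.size,z)]).astype(np.float32)
    return cv2.remap(p['pixels'][:,:,::-1].copy(),uv[:,0].reshape(H,W),uv[:,1].reshape(H,W),cv2.INTER_LINEAR)
for n in('scene','side'):
    m=topmap(o[n]['pic']); m=cv2.resize(m,(750,525))
    for i in range(0,8): 
        r=int((0.9-(.2+.1*i))/.002*1.5); cv2.line(m,(0,r),(750,r),(255,255,255),1); cv2.putText(m,f"x{.2+.1*i:.1f}",(2,r-2),0,.4,(0,255,255),1)
    for i in range(11):
        c=int(i*.1/.002*1.5); cv2.line(m,(c,0),(c,525),(255,255,255),1); cv2.putText(m,f"y{.5-.1*i:.1f}",(c+2,10),0,.4,(0,255,255),1)
    cv2.imwrite(f'pics/map_{n}.png',m)
E
python3 map.py
```

```text
(no output)
```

View pics/map_scene.png

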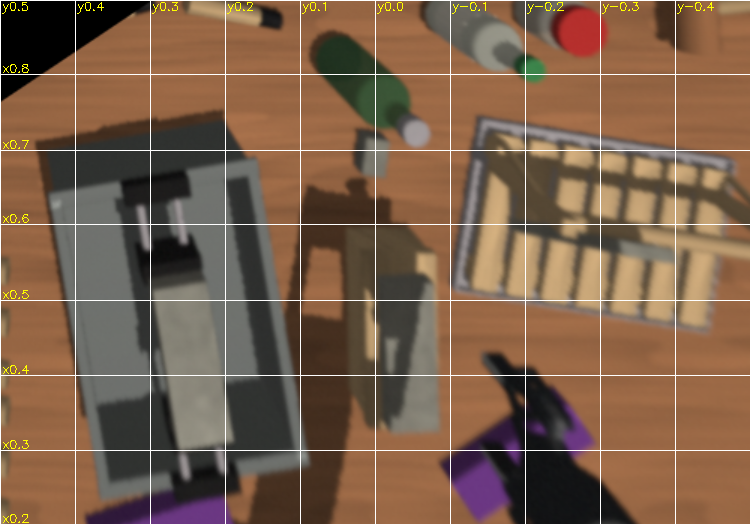

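View pics/map_side.png

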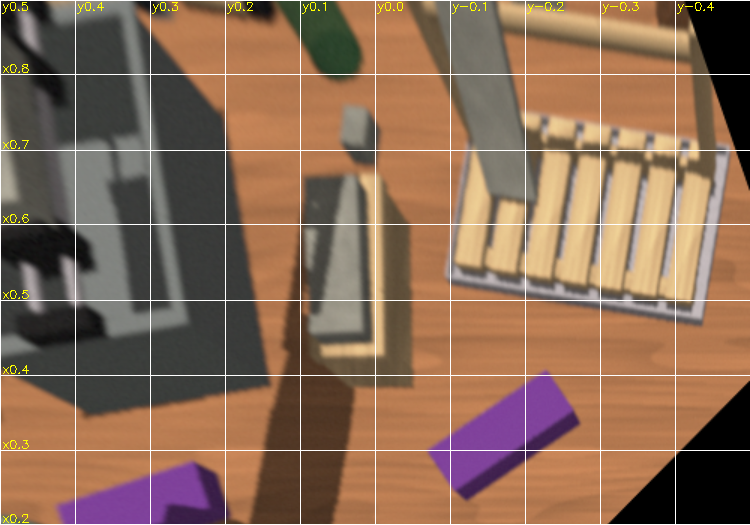

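{"method": "send_rows", "body": {"plan": [{"translation": [2, 0.3, -0.9], "twist": 0, "claw": 1}, {"translation": [4, 0.5, -0.9], "twist": 0, "claw": 1}, {"translation": [4, 0.5, -0.9], "twist": 0, "claw": 1}, {"translation": [4, 0.6, -0.8], "twist": 0, "claw": 1}, {"translation": [4, 0.6, -0.8], "twist": 0, "claw": 1}, {"translation": [4, 0.6, -0.8], "twist": 0, "claw": 1}, {"translation": [4, 0.6, -0.5], "twist": 0, "claw": 1}, {"translation": [3.5, 0.5, -0.3], "twist": 0, "claw": 1}]}}

```text
time_s: 1.62
eef_pos: [0.6173, 0.2979, 0.2532]
tool_rot: [0.707, 0.707, 0.001, 0.0]
force: [0.4, 0.4, -0.1]
opening: 0.997
```

{"method": "send_rows", "body": {"plan": [{"translation": [0, 0, 0], "twist": -7, "claw": 1}, {"translation": [0, 0, 0], "twist": -7, "claw": 1}, {"translation": [0, 0, 0], "twist": -7, "claw": 1}, {"translation": [0, 0, 0], "twist": -7, "claw": 1}, {"translation": [0, 0, 0], "twist": -7, "claw": 1}, {"translation": [0, 0, 0], "twist": -7, "claw": 1}, {"translation": [0, 0, 0], "twist": -7, "claw": 1}, {"translation": [0, 0, 0], "twist": -7, "claw": 1}]}}

```text
time_s: 2.28
eef_pos: [0.6169, 0.295, 0.2519]
tool_rot: [0.289, 0.957, -0.0, -0.0]
force: [-0.5, -0.6, 1.1]
opening: 1.001
```

{"method": "send_rows", "body": {"plan": [{"translation": [0, 0, 0], "twist": -7, "claw": 1}, {"translation": [0, 0, 0], "twist": -7, "claw": 1}, {"translation": [0, 0, 0], "twist": -7, "claw": 1}, {"translation": [0, 0, 0], "twist": -7, "claw": 1}, {"translation": [0, 0, 0], "twist": -7, "claw": 1}, {"translation": [0, 0, 0], "twist": -5, "claw": 1}, {"translation": [0, 0, 0], "twist": -3, "claw": 1}, {"translation": [0, 0, 0], "twist": 0, "claw": 1}]}}

```text
time_s: 2.95
eef_pos: [0.617, 0.295, 0.2519]
tool_rot: [-0.079, 0.997, -0.0, -0.0]
force: [0.5, 0.1, -0.0]
opening: 1.0
```

```bash
cat > util.py <<'E'
from workcell import sensors, cams, bot, spotter
from fit import *
import pickle,sys
def snap(name,tag,grid=False):
    p=cams.get_image(name); cv2.imwrite(f"pics/{tag}.png",p["pixels"][:,:,::-1]); return p
def pose():
    s=sensors.read_state(); R=Rn.from_quat(s['tool_rot']).as_matrix(); return s,R
E
python3 - <<'E'
from util import *
p=snap('wrist','w1'); r=spotter.silhouettes(p,'coarse')
print([(round(float(d['conf']),2),np.round(d['bbox']).tolist()) for d in r])
pickle.dump((p,r),open('w1.pkl','wb'))
s,R=pose(); print(s['eef_pos'],np.degrees(np.arctan2(R[1,1],R[0,1])),s['joint_pos'])
E
```

```text
[(0.91, [282.0, 116.0, 93.0, 226.0])]
[0.61699984 0.29498621 0.25197604] 98.91777236741414 [ 3.19595948e-01  4.04393637e-01  1.16785241e+00 -5.72597351e-06
  1.56949302e+00 -1.40684486e+00]
```

View pics/w1.png

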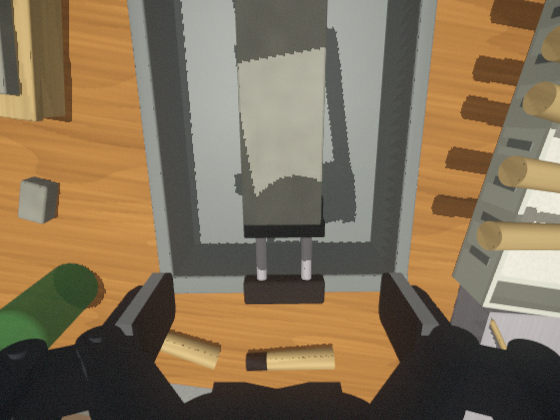

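```bash
python3 - <<'E'
from util import *
p,r=pickle.load(open('w1.pkl','rb')); m=r[0]['mask']
def w(uv,z):
    C,d=ray(p,uv); return C+d*(z-C[2])/d[2]
L=[];Rr=[]
for row in range(30,215,5):
    c=np.nonzero(m[row])[0]; L.append(w((c.min()-.5,row),.165)); Rr.append(w((c.max()+.5,row),.165))
L=np.array(L);Rr=np.array(Rr)
for n,A in(('L',L),('R',Rr)):
    k=np.polyfit(A[:,0],A[:,1],1); print(n,np.degrees(np.arctan(k[0])),A[0],A[-1])
d=np.array([np.cos(.163),np.sin(.163)]);nrm=np.array([-d[1],d[0]])
print('lat',(L[:,:2]@nrm).mean(),(Rr[:,:2]@nrm).mean(), 'width',(L[:,:2]-Rr[:,:2])@nrm)
for c in range(255,316,10):
    rows=np.nonzero(m[:,c])[0]; q=w((c,rows.max()+.5),.165); print(c,rows.max(),q.round(4),q[:2]@d,q[:2]@nrm)
t=np.array([.617,.295]); print('tcp',t@d,t@nrm, 'side est',np.array([.5498,.2884])@d,'avg',np.array([.5461,.2869])@d,np.array([.5461,.2869])@nrm,'tub',np.array([.5444,.2895])@d,np.array([.5444,.2895])@nrm)
print(proj(p,[[.617,.295,.165]]))
# jaw pieces: corners of outer black block
for uv in [(245,303),(323,303),(245,277),(323,277)]: q=w(uv,.149); print(uv,q[:2]@d,q[:2]@nrm)
E
```

```text
L 9.695363244856232 [0.50012043 0.24820587 0.165     ] [0.62797879 0.26964929 0.165     ]
R 9.354072472191897 [0.49028317 0.31001841 0.165     ] [0.61821173 0.33104805 0.165     ]
lat 0.16388739242743286 0.22614302642293585 width [-0.06258959 -0.06213836 -0.06237677 -0.06261701 -0.06216071 -0.06240198
 -0.06264513 -0.06289018 -0.06242773 -0.06267386 -0.06220694 -0.06245415
 -0.06270333 -0.06223086 -0.06248115 -0.06200402 -0.06225542 -0.06250886
 -0.06276438 -0.06302199 -0.06253726 -0.06204847 -0.06230632 -0.06181253
 -0.06207156 -0.06157263 -0.06183282 -0.06286181 -0.06235982 -0.06262673
 -0.06134294 -0.06160777 -0.06187488 -0.06135772 -0.06162608 -0.0618968
 -0.06216991]
255 224 [0.6386 0.2812 0.165 ] 0.6757231842518432 0.17384271484587377
265 224 [0.6373 0.2892 0.165 ] 0.6757655919107222 0.181916376687422
275 224 [0.636  0.2971 0.165 ] 0.6758079999342196 0.18999010794580015
285 223 [0.6339 0.305  0.165 ] 0.674994739789355 0.19806233065773382
295 223 [0.6326 0.3129 0.165 ] 0.67503710699124 0.20612898990222997
305 223 [0.6314 0.3209 0.165 ] 0.675079474557075 0.21419571844229868
315 223 [0.6301 0.3289 0.165 ] 0.6751218424868642 0.2222625162788327
tcp 0.6566939495418549 0.19096349555640155 side est 0.5893136506357979 avg 0.5854192758034351 0.19447645491879367 tub 0.5841637353300498 0.19731786620892594
[[276.0711034  201.72095549]]
(245, 303) 0.757983832426239 0.16177423457955364
(323, 303) 0.7583635986946885 0.2335488929730054
(245, 277) 0.731361026369323 0.1626226828042479
(323, 277) 0.7317305948396093 0.23264705055782536
```

{"method": "send_rows", "body": {"plan": [{"translation": [0, 0.4, 1.0], "twist": -0.6, "claw": 1}, {"translation": [0, 0, 2], "twist": 0, "claw": 1}, {"translation": [0, 0, 2], "twist": 0, "claw": 1}, {"translation": [0, 0, 2], "twist": 0, "claw": 1}, {"translation": [0, 0, 2], "twist": 0, "claw": 1}, {"translation": [0, 0, 1.4], "twist": 0, "claw": 1}, {"translation": [0, 0, 0.6], "twist": 0, "claw": 1}, {"translation": [0, 0, 0], "twist": 0, "claw": 1}]}}

```text
time_s: 3.72
eef_pos: [0.6148, 0.2986, 0.1393]
tool_rot: [-0.084, 0.996, -0.001, -0.002]
force: [0.7, -0.1, 0.1]
opening: 1.002
```

```bash
python3 - <<'E'
from util import *
snap('side','s2');p=snap('wrist','w2')
s,R=pose(); print(s['eef_pos'],s['force'],np.degrees(np.arctan2(R[1,1],R[0,1])))
E
```

```text
[0.61688172 0.29920359 0.14273493] [-0.31571874  0.42393497  0.86394691] 99.59597546725963
```

View pics/s2.png

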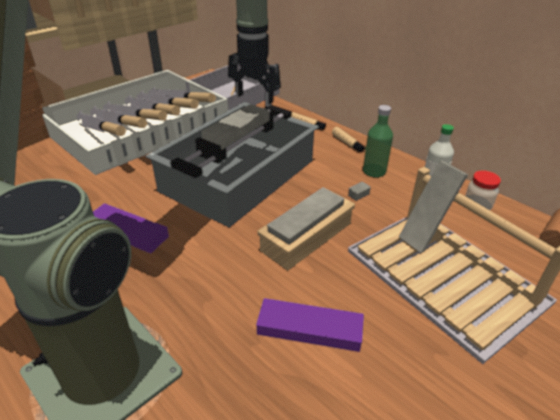

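View pics/w2.png

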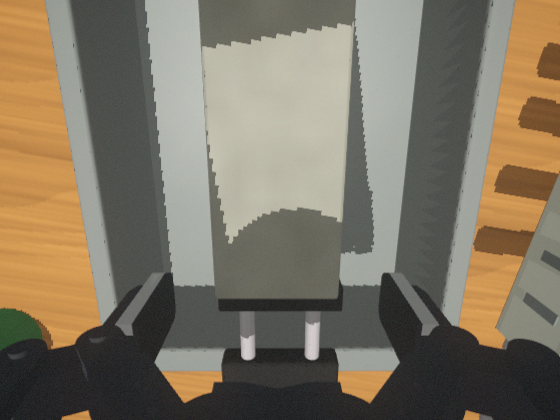

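{"method": "send_rows", "body": {"plan": [{"translation": [0, 0, 0], "twist": 0, "claw": 0}, {"translation": [0, 0, 0], "twist": 0, "claw": 0}, {"translation": [0, 0, 0], "twist": 0, "claw": 0}, {"translation": [0, 0, 0], "twist": 0, "claw": 0}, {"translation": [0, 0, 0], "twist": 0, "claw": 0}, {"translation": [0, 0, 0], "twist": 0, "claw": 0}, {"translation": [0, 0, 0], "twist": 0, "claw": 0}, {"translation": [0, 0, 0], "twist": 0, "claw": 0}]}}

```text
time_s: 4.48
eef_pos: [0.6163, 0.2989, 0.142]
tool_rot: [-0.084, 0.996, -0.0, -0.0]
force: [-0.2, -0.4, -0.6]
opening: 0.003
```

```bash
python3 - <<'E'
from util import *
p=snap('wrist','w3')
s,R=pose(); print(s['eef_pos'],s['force'],s['wrist_torque'],s['opening'],p['t'],p['R'])
E
```

```text
[0.61633071 0.29892941 0.14201857] [ 0.38455627 -0.18024851 -0.2618832 ] [-0.01847851 -0.01100963 -0.04872098] 0.003849415452091908 [-0.19248518 -0.65084599  0.13592683] [[-1.66689605e-01  9.86009404e-01  1.77779413e-04]
 [ 9.41620919e-01  1.59132025e-01  2.96693518e-01]
 [ 2.92514309e-01  4.96231261e-02 -9.54972735e-01]]
```

View pics/w3.png

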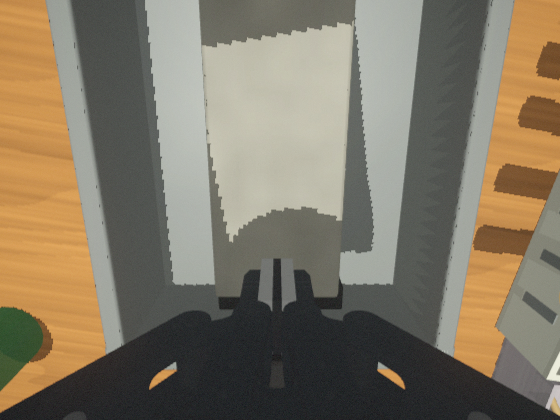

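```bash
python3 - <<'E'
from util import *
p=cams.get_image('wrist'); s,R=pose()
C,_=ray(p,(0,0)); print('cam',C,'tcp',s['eef_pos'],'cam in tool',R.T@(C-s['eef_pos']))
e=s['eef_pos']
for dz in(-.04,-.02,0,.02,.04,.06): print(dz,proj(p,[e-R[:,2]*-dz*1]).round(1))
a=snap('scene','sc3'); b=snap('side','s3')
cv2.imwrite('pics/s3c.png',cv2.resize(b['pixels'][60:230,130:340,::-1],None,fx=3.5,fy=3.5,interpolation=cv2.INTER_CUBIC))
cv2.imwrite('pics/sc3c.png',cv2.resize(a['pixels'][180:340,270:440,::-1],None,fx=3.5,fy=3.5,interpolation=cv2.INTER_CUBIC))
print(proj(b,[e]),proj(a,[e]))
E
```

```text
cam [0.54100458 0.28661879 0.32291663] tcp [0.61632653 0.29892405 0.14201884] cam in tool [ 0.07634559  0.00042338 -0.18088669]
-0.04 [[275.6 279.5]]
-0.02 [[275.7 260.1]]
0 [[275.8 244.6]]
0.02 [[275.9 231.7]]
0.04 [[275.9 221. ]]
0.06 [[276.  211.9]]
[[254.76786633 117.20889816]] [[340.98074007 286.67728612]]
```

View pics/s3c.png

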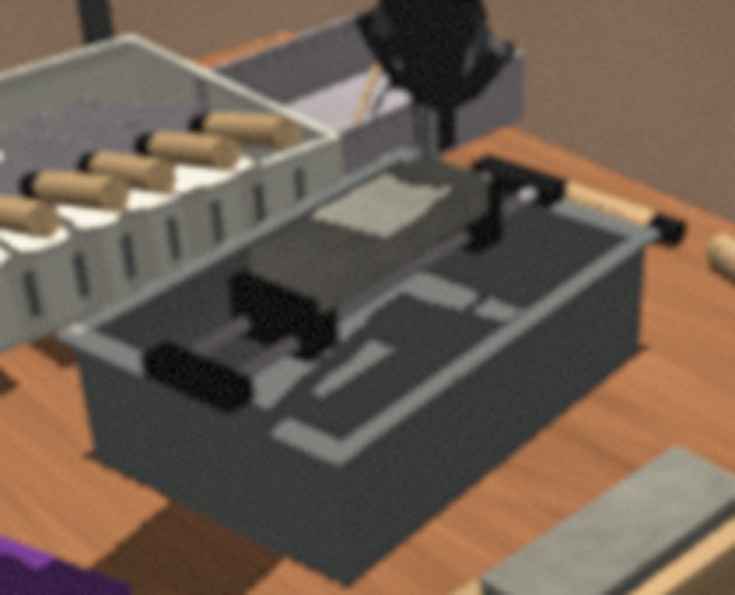

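View pics/sc3c.png

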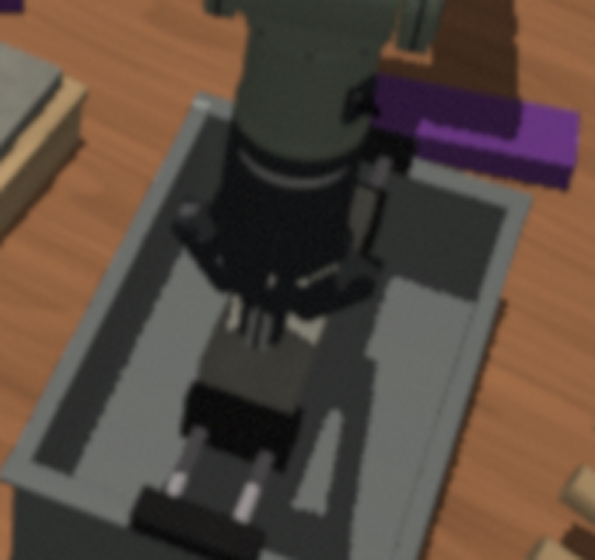

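```bash
python3 - <<'E'
from util import *
p=cams.get_image('wrist'); a=cams.get_image('scene'); b=cams.get_image('side'); s,R=pose(); e=s['eef_pos']
for dz in(0,.01,.02,.025,.03,.035,.04,.05):
    q=e-R[:,2]*dz; print(dz,'side',proj(b,[q]).round(1),'scene',proj(a,[q]).round(1),'wrist front edge',proj(p,[q+R[:,0]*.011]).round(1),'cols', proj(p,[q+R[:,0]*.011+R[:,1]*.008]).round(1))
cv2.imwrite('pics/w3c.png',cv2.resize(p['pixels'][230:330,220:340,::-1],None,fx=6,fy=6,interpolation=cv2.INTER_NEAREST))
E
```

```text
0 side [[254.8 117.2]] scene [[341.  286.7]] wrist front edge [[275.8 226. ]] cols [[290.5 226. ]]
0.01 side [[254.7 113.7]] scene [[341.5 284. ]] wrist front edge [[275.8 232.5]] cols [[291.2 232.5]]
0.02 side [[254.6 110.1]] scene [[342.  281.2]] wrist front edge [[275.7 239.8]] cols [[292.  239.8]]
0.025 side [[254.5 108.3]] scene [[342.2 279.8]] wrist front edge [[275.7 243.7]] cols [[292.4 243.7]]
0.03 side [[254.5 106.5]] scene [[342.5 278.4]] wrist front edge [[275.7 247.9]] cols [[292.9 247.9]]
0.035 side [[254.4 104.7]] scene [[342.7 277. ]] wrist front edge [[275.7 252.4]] cols [[293.4 252.4]]
0.04 side [[254.4 102.8]] scene [[343.  275.6]] wrist front edge [[275.6 257.1]] cols [[293.9 257.1]]
0.05 side [[254.3  99.1]] scene [[343.5 272.8]] wrist front edge [[275.6 267.4]] cols [[295.1 267.4]]
```

View pics/w3c.png

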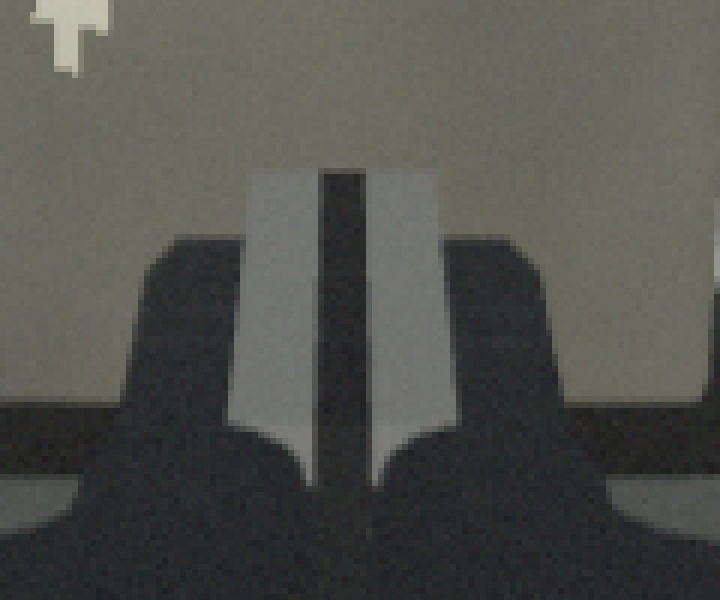

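The fingers shut just above the stone. In all three views the visible tips sit about 35 mm above the reported TCP, at wrist row 258 and side pixel (255,103). So I'll go by where I see the tips instead of the nominal TCP, reopen, and go lower.

{"method": "send_rows", "body": {"plan": [{"translation": [0, 0, 0], "twist": 0, "claw": 1}, {"translation": [0, 0, 0], "twist": 0, "claw": 1}, {"translation": [0, 0, 0], "twist": 0, "claw": 1}, {"translation": [0, 0, 0], "twist": 0, "claw": 1}, {"translation": [0, 0, 0], "twist": 0, "claw": 1}, {"translation": [0, 0, 0], "twist": 0, "claw": 1}, {"translation": [0, 0, 0], "twist": 0, "claw": 1}, {"translation": [0, 0, 0], "twist": 0, "claw": 1}]}}

```text
time_s: 5.5
eef_pos: [0.6164, 0.2989, 0.1421]
tool_rot: [-0.084, 0.996, 0.0, 0.0]
force: [-0.2, -0.1, -0.4]
opening: 1.0
```

{"method": "send_rows", "body": {"plan": [{"translation": [0, 0, 0.4], "twist": 0, "claw": 1}, {"translation": [0, 0, 0.5], "twist": 0, "claw": 1}, {"translation": [0, 0, 0.5], "twist": 0, "claw": 1}, {"translation": [0, 0, 0.5], "twist": 0, "claw": 1}, {"translation": [0, 0, 0.4], "twist": 0, "claw": 1}, {"translation": [0, 0, 0.2], "twist": 0, "claw": 1}, {"translation": [0, 0, 0], "twist": 0, "claw": 1}, {"translation": [0, 0, 0], "twist": 0, "claw": 1}]}}

```text
time_s: 6.17
eef_pos: [0.6163, 0.2989, 0.1168]
tool_rot: [-0.084, 0.996, -0.0, -0.0]
force: [0.1, -0.2, -1.0]
opening: 0.999
```

```bash
python3 - <<'E'
from util import *
p=snap('wrist','w4'); b=snap('side','s4')
cv2.imwrite('pics/s4c.png',cv2.resize(b['pixels'][60:200,160:340,::-1],None,fx=4,fy=4,interpolation=cv2.INTER_CUBIC))
s,R=pose(); print(s['eef_pos'],s['force'],s['opening'])
E
```

```text
[0.61666054 0.2990414  0.11744875] [ 0.31107945 -0.86551866 -0.28022778] 1.0024209487973323
```

View pics/s4c.png

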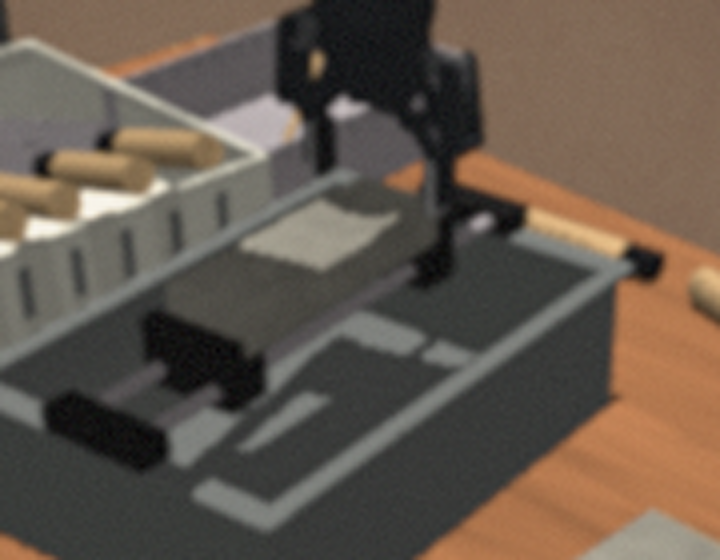

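View pics/w4.png

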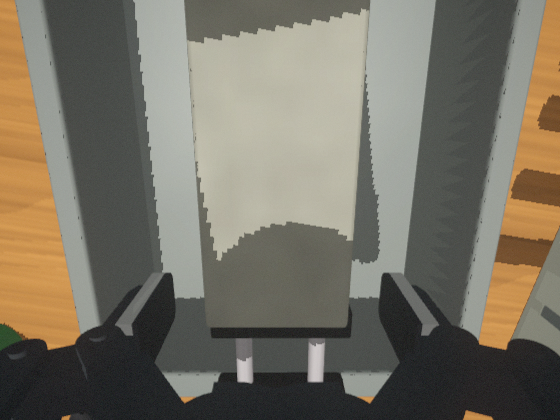

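{"method": "send_rows", "body": {"plan": [{"translation": [0, 0.1, 0.4], "twist": 0, "claw": 1}, {"translation": [0, 0, 0.4], "twist": 0, "claw": 1}, {"translation": [0, 0, 0.2], "twist": 0, "claw": 1}, {"translation": [0, 0, 0], "twist": 0, "claw": 0}, {"translation": [0, 0, 0], "twist": 0, "claw": 0}, {"translation": [0, 0, 0], "twist": 0, "claw": 0}, {"translation": [0, 0, 0], "twist": 0, "claw": 0}, {"translation": [0, 0, 0], "twist": 0, "claw": 0}]}}

```text
time_s: 6.93
eef_pos: [0.6165, 0.2997, 0.1073]
tool_rot: [-0.084, 0.996, -0.0, 0.0]
force: [0.4, -0.7, 0.6]
opening: 0.72
```

```bash
python3 - <<'E'
from util import *
p=snap('wrist','w5'); b=snap('side','s5')
cv2.imwrite('pics/s5c.png',cv2.resize(b['pixels'][60:200,160:340,::-1],None,fx=4,fy=4,interpolation=cv2.INTER_CUBIC))
s,R=pose(); print(s['eef_pos'],s['force'],s['wrist_torque'],s['opening'])
E
```

```text
[0.61648219 0.29972948 0.10730356] [ 0.48028664 -1.80263865  0.57876022] [-0.28596362 -0.03542998  0.22344783] 0.7188107617128806
```

View pics/s5c.png

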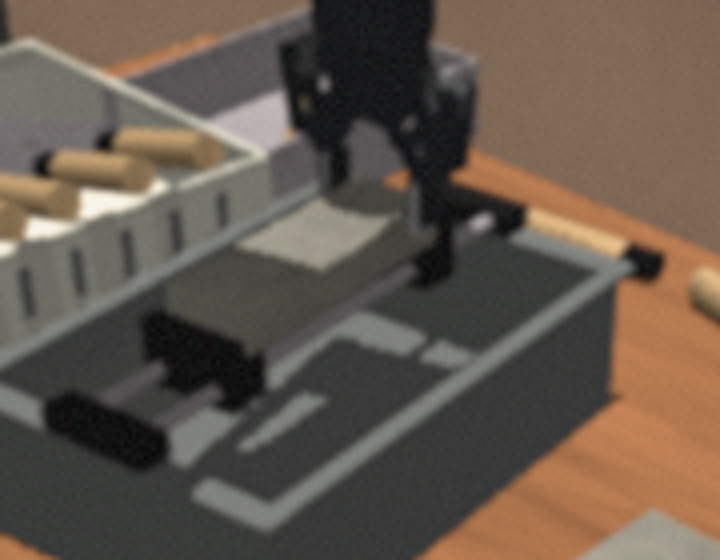

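View pics/w5.png

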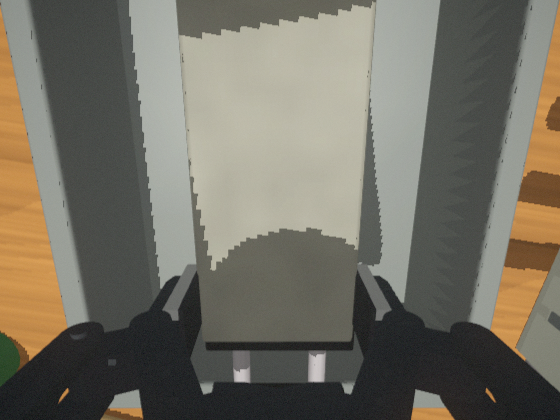

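{"method": "send_rows", "body": {"plan": [{"translation": [0, 0, 0], "twist": 0, "claw": 0}, {"translation": [0, 0, -0.2], "twist": 0, "claw": 0}, {"translation": [0, 0, -0.4], "twist": 0, "claw": 0}, {"translation": [0, 0, -0.5], "twist": 0, "claw": 0}, {"translation": [0, 0, -0.5], "twist": 0, "claw": 0}, {"translation": [0, 0, -0.4], "twist": 0, "claw": 0}, {"translation": [0, 0, 0], "twist": 0, "claw": 0}, {"translation": [0, 0, 0], "twist": 0, "claw": 0}]}}

```text
time_s: 7.7
eef_pos: [0.6165, 0.3002, 0.1276]
tool_rot: [-0.084, 0.996, 0.0, 0.0]
force: [-0.5, -0.4, -6.2]
opening: 0.715
```

```bash
python3 - <<'E'
from util import *
p=snap('wrist','w6'); b=snap('side','s6')
cv2.imwrite('pics/s6c.png',cv2.resize(b['pixels'][60:200,160:340,::-1],None,fx=4,fy=4,interpolation=cv2.INTER_CUBIC))
s,R=pose(); print(s['eef_pos'],s['force'],s['wrist_torque'],s['opening'])
E
```

```text
[0.61596267 0.29992463 0.12682106] [-0.04589106 -0.35962018 -6.65442298] [ 0.07898906 -0.45944845 -0.07021418] 0.7196157204365878
```

View pics/s6c.png

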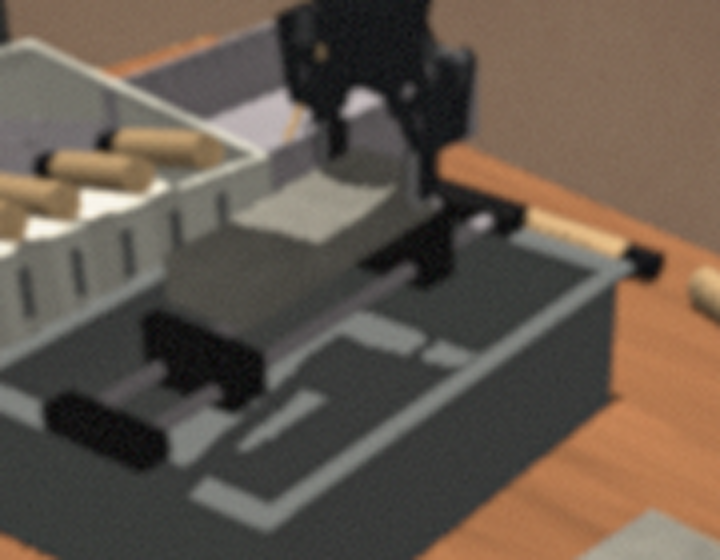

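View pics/w6.png

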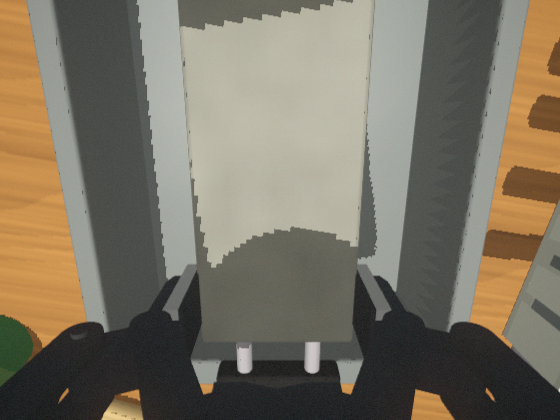

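The stone lifts cleanly: 6.65 N measured, with a 0.46 Nm moment, so the pads hold it flat without slipping. The tool can only point down, so I'll tilt the stone by hooking its free end under the fixed rest bar and raising the gripped end. First I'll write a row planner.

```bash
cat > plan.py <<'E'
from util import *
import json
def plan(dst,dyaw,N,claw,src=None,yaw0=None,prof='trap'):
    """dst world xyz, dyaw world yaw change (deg, +ccw from above). prints N rows"""
    s,R=pose(); e=s['eef_pos'] if src is None else np.array(src,float)
    y0=np.arctan2(R[1,0],R[0,0]) if yaw0 is None else yaw0
    k=np.ones(N); k[0]=.5;k[-1]=.3
    if N>6:k[1]=.8;k[-2]=.7
    k=np.cumsum(k)/k.sum()
    pos=e.copy();yaw=y0;rows=[]
    for f in k:
        tgt=e+(np.array(dst)-e)*f; ty=y0+np.radians(dyaw)*f
        d=tgt-pos; c,sn=np.cos(yaw),np.sin(yaw)
        tx=np.array([c,sn,0]); tyv=np.array([sn,-c,0])  # tool y = z x x with z down: (0,0,-1)x(c,s,0)=(s,-c,0)
        t=np.round([d@tx*100,d@tyv*100,-d[2]*100],1); tw=round(-np.degrees(ty-yaw),1)
        rows.append((t.tolist(),tw))
        pos=pos+tx*t[0]/100+tyv*t[1]/100+np.array([0,0,-t[2]/100]); yaw-=np.radians(tw)
    for i in range(0,N,8): print(json.dumps([{"translation":a,"twist":b,"claw":claw} for a,b in rows[i:i+8]]))
    print('end',pos.round(4),np.degrees(yaw).round(2),'from',e.round(4),np.degrees(y0).round(2)); return pos,yaw
E
python3 - <<'E'
from plan import *
s,R=pose(); print(R.round(3))
e=s['eef_pos']
p1=[e[0],e[1],.25]
p,y=plan(p1,0,8,0)
p,y=plan([.451,-.305,.25],-199,32,0,src=p,yaw0=y)
E
```

```text
[[-0.986 -0.167 -0.   ]
 [-0.167  0.986 -0.   ]
 [ 0.     0.    -1.   ]]
[{"translation": [0.0, 0.0, -1.0], "twist": -0.0, "claw": 0}, {"translation": [0.0, 0.0, -1.5], "twist": -0.0, "claw": 0}, {"translation": [0.0, 0.0, -2.0], "twist": -0.0, "claw": 0}, {"translation": [0.0, 0.0, -2.0], "twist": -0.0, "claw": 0}, {"translation": [0.0, 0.0, -1.9], "twist": -0.0, "claw": 0}, {"translation": [0.0, 0.0, -2.0], "twist": -0.0, "claw": 0}, {"translation": [0.0, 0.0, -1.3], "twist": -0.0, "claw": 0}, {"translation": [0.0, 0.0, -0.6], "twist": -0.0, "claw": 0}]
end [0.616  0.2999 0.2498] -170.4 from [0.616  0.2999 0.1268] -170.4
[{"translation": [0.4, -0.9, -0.0], "twist": 3.3, "claw": 0}, {"translation": [0.6, -1.6, -0.0], "twist": 5.2, "claw": 0}, {"translation": [0.6, -2.0, -0.0], "twist": 6.6, "claw": 0}, {"translation": [0.4, -2.0, -0.0], "twist": 6.6, "claw": 0}, {"translation": [0.1, -2.1, -0.0], "twist": 6.5, "claw": 0}, {"translation": [-0.1, -2.0, -0.0], "twist": 6.6, "claw": 0}, {"translation": [-0.4, -2.1, -0.0], "twist": 6.6, "claw": 0}, {"translation": [-0.6, -2.0, -0.0], "tw
[... 871 characters left out ...]
 6.6, "claw": 0}, {"translation": [-1.9, 0.9, -0.0], "twist": 6.6, "claw": 0}, {"translation": [-1.8, 1.0, -0.0], "twist": 6.5, "claw": 0}]
[{"translation": [-1.6, 1.3, -0.0], "twist": 6.6, "claw": 0}, {"translation": [-1.5, 1.5, -0.0], "twist": 6.6, "claw": 0}, {"translation": [-1.3, 1.6, -0.0], "twist": 6.5, "claw": 0}, {"translation": [-1.1, 1.7, -0.0], "twist": 6.6, "claw": 0}, {"translation": [-0.8, 1.9, -0.0], "twist": 6.6, "claw": 0}, {"translation": [-0.7, 2.0, -0.0], "twist": 6.5, "claw": 0}, {"translation": [-0.3, 1.4, -0.0], "twist": 4.6, "claw": 0}, {"translation": [-0.1, 0.6, -0.0], "twist": 2.0, "claw": 0}]
end [ 0.4512 -0.3051  0.2498] -369.4 from [0.616  0.2999 0.2498] -170.4
```

{"method": "send_rows", "body": {"plan": [{"translation": [0, 0, -1.0], "twist": 0, "claw": 0}, {"translation": [0, 0, -1.5], "twist": 0, "claw": 0}, {"translation": [0, 0, -2.0], "twist": 0, "claw": 0}, {"translation": [0, 0, -2.0], "twist": 0, "claw": 0}, {"translation": [0, 0, -1.9], "twist": 0, "claw": 0}, {"translation": [0, 0, -2.0], "twist": 0, "claw": 0}, {"translation": [0, 0, -1.3], "twist": 0, "claw": 0}, {"translation": [0, 0, -0.6], "twist": 0, "claw": 0}]}}

```text
time_s: 8.47
eef_pos: [0.6175, 0.3004, 0.2539]
tool_rot: [-0.084, 0.996, 0.001, 0.003]
force: [1.0, 1.1, -6.8]
opening: 0.721
```

{"method": "send_rows", "body": {"plan": [{"translation": [0.4, -0.9, 0], "twist": 3.3, "claw": 0}, {"translation": [0.6, -1.6, 0], "twist": 5.2, "claw": 0}, {"translation": [0.6, -2.0, 0], "twist": 6.6, "claw": 0}, {"translation": [0.4, -2.0, 0], "twist": 6.6, "claw": 0}, {"translation": [0.1, -2.1, 0], "twist": 6.5, "claw": 0}, {"translation": [-0.1, -2.0, 0], "twist": 6.6, "claw": 0}, {"translation": [-0.4, -2.1, 0], "twist": 6.6, "claw": 0}, {"translation": [-0.6, -2.0, 0], "twist": 6.5, "claw": 0}]}}

```text
time_s: 9.13
eef_pos: [0.5753, 0.1525, 0.2491]
tool_rot: [0.331, 0.944, -0.001, -0.001]
force: [0.2, -0.3, -6.0]
opening: 0.716
```

{"method": "send_rows", "body": {"plan": [{"translation": [-0.8, -1.9, 0], "twist": 6.6, "claw": 0}, {"translation": [-1.0, -1.8, 0], "twist": 6.6, "claw": 0}, {"translation": [-1.2, -1.6, 0], "twist": 6.5, "claw": 0}, {"translation": [-1.4, -1.6, 0], "twist": 6.6, "claw": 0}, {"translation": [-1.6, -1.3, 0], "twist": 6.6, "claw": 0}, {"translation": [-1.7, -1.2, 0], "twist": 6.5, "claw": 0}, {"translation": [-1.8, -0.9, 0], "twist": 6.6, "claw": 0}, {"translation": [-2.0, -0.8, 0], "twist": 6.6, "claw": 0}]}}

```text
time_s: 9.8
eef_pos: [0.5311, -0.0067, 0.2492]
tool_rot: [0.715, 0.7, -0.001, -0.001]
force: [0.9, 0.5, -6.3]
opening: 0.715
```

{"method": "send_rows", "body": {"plan": [{"translation": [-2.0, -0.5, 0], "twist": 6.6, "claw": 0}, {"translation": [-2.0, -0.3, 0], "twist": 6.5, "claw": 0}, {"translation": [-2.1, 0, 0], "twist": 6.6, "claw": 0}, {"translation": [-2.0, 0.2, 0], "twist": 6.6, "claw": 0}, {"translation": [-2.1, 0.4, 0], "twist": 6.5, "claw": 0}, {"translation": [-1.9, 0.7, 0], "twist": 6.6, "claw": 0}, {"translation": [-1.9, 0.9, 0], "twist": 6.6, "claw": 0}, {"translation": [-1.8, 1.0, 0], "twist": 6.5, "claw": 0}]}}

```text
time_s: 10.47
eef_pos: [0.4871, -0.1657, 0.2491]
tool_rot: [0.95, 0.311, -0.001, -0.001]
force: [0.1, -0.1, -6.8]
opening: 0.72
```

{"method": "send_rows", "body": {"plan": [{"translation": [-1.6, 1.3, 0], "twist": 6.6, "claw": 0}, {"translation": [-1.5, 1.5, 0], "twist": 6.6, "claw": 0}, {"translation": [-1.3, 1.6, 0], "twist": 6.5, "claw": 0}, {"translation": [-1.1, 1.7, 0], "twist": 6.6, "claw": 0}, {"translation": [-0.8, 1.9, 0], "twist": 6.6, "claw": 0}, {"translation": [-0.7, 2.0, 0], "twist": 6.5, "claw": 0}, {"translation": [-0.3, 1.4, 0], "twist": 4.6, "claw": 0}, {"translation": [-0.1, 0.6, 0], "twist": 2.0, "claw": 0}]}}

```text
time_s: 11.13
eef_pos: [0.4495, -0.3063, 0.2489]
tool_rot: [0.996, -0.085, -0.002, -0.001]
force: [0.2, -0.6, -6.3]
opening: 0.724
```

```bash
python3 - <<'E'
from util import *
a=snap('scene','sc7'); b=snap('side','s7'); p=snap('wrist','w7')
s,R=pose(); print(s['time_s'],s['eef_pos'],np.degrees(np.arctan2(R[1,0],R[0,0])),s['force'],s['wrist_torque'],s['opening'],s['joint_pos'])
E
```

```text
11.2833 [ 0.45075924 -0.30417275  0.24921401] -9.345721180276513 [ 0.42215359  0.74785179 -6.12362959] [0.0458468  0.43514407 0.0370325 ] 0.7237301804850345 [-7.53314774e-01  1.03465217e-01  1.54352090e+00  7.79082657e-04
  1.49774909e+00  9.80539687e-01]
```

View pics/s7.png

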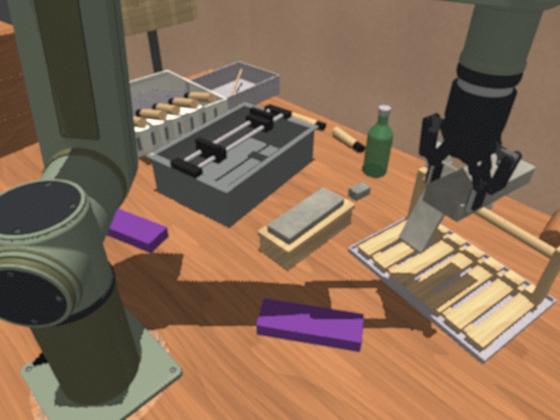

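View pics/w7.png

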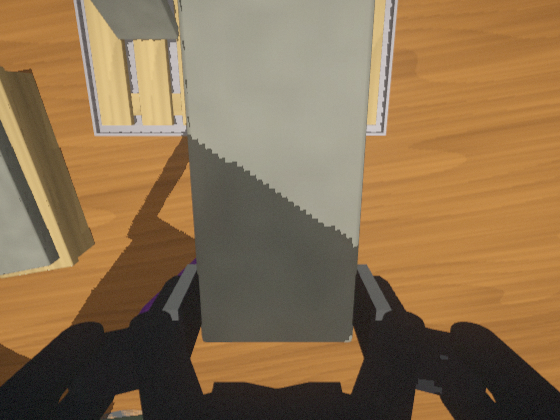

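```bash
cat > rackw.py <<'E'
from util import *
p=cams.get_image('wrist')
im=p['pixels']; cv2.imwrite('pics/w7c.png',cv2.resize(im[100:150,70:420,::-1],None,fx=2.2,fy=4,interpolation=cv2.INTER_CUBIC))
def w(uv,z):
    C,d=ray(p,uv); return C+d*(z-C[2])/d[2]
for uv in[(96,135),(386,135.5),(80,0),(393,0)]: print(uv,w(uv,.012).round(4))
o=pickle.load(open('sil0.pkl','rb'))
r=spotter.silhouettes(p,'rack'); print([(d['conf'],d['bbox']) for d in r])
r2=spotter.silhouettes(p,'dry_stone'); print([(d['conf'],d['bbox']) for d in r2])
if r:
    m=r[0]['mask']; rows=[]
    for c in list(range(110,180,10))+list(range(368,384,4)):
        q=np.nonzero(m[:,c])[0]
        if len(q): rows.append(w((c,q.max()+.5),.012))
    rows=np.array(rows); k=np.polyfit(rows[:,1],rows[:,0],1); print('front edge slope deg',np.degrees(np.arctan(k[0])),rows.round(4)[[0,-1]])
    for rr in(20,60,100,125):
        q=np.nonzero(m[rr])[0]; print(rr,q.min(),q.max(),w((q.min()-.5,rr),.012).round(4),w((q.max()+.5,rr),.012).round(4))
for X in([-.115,.17,.012],[-.115,-.17,.012]):
    for rk in((.6071,-.2848,-.157),(.6071,-.2851,-.1666)): print('pred',X,rk,planar(np.array([X]),*rk).round(4),proj(p,planar(np.array([X]),*rk)).round(1))
E
python3 rackw.py
```

```text
(96, 135) [ 0.5208 -0.1009  0.012 ]
(386, 135.5) [ 0.4653 -0.435   0.012 ]
(80, 0) [ 0.6574 -0.1281  0.012 ]
(393, 0) [ 0.6039 -0.4521  0.012 ]
[(0.73, [236.8, 67.0, 326.1, 133.9])]
[(0.67, [137.4, 20.8, 86.3, 38.9])]
front edge slope deg 9.36236066122585 [[ 0.5176 -0.1169  0.012 ]
 [ 0.4664 -0.4281  0.012 ]]
20 78 396 [ 0.6398 -0.1193  0.012 ] [ 0.5845 -0.4545  0.012 ]
60 85 393 [ 0.6008 -0.1139  0.012 ] [ 0.5455 -0.4489  0.012 ]
100 90 389 [ 0.5595 -0.1059  0.012 ] [ 0.5043 -0.4417  0.012 ]
125 95 387 [ 0.532  -0.1028  0.012 ] [ 0.477  -0.4376  0.012 ]
pred [-0.115, 0.17, 0.012] (0.6071, -0.2848, -0.157) [[ 0.5201 -0.0989  0.012 ]] [[ 94.5 135.9]]
pred [-0.115, 0.17, 0.012] (0.6071, -0.2851, -0.1666) [[ 0.5219 -0.0984  0.012 ]] [[ 93.6 134.4]]
pred [-0.115, -0.17, 0.012] (0.6071, -0.2848, -0.157) [[ 0.4669 -0.4347  0.012 ]] [[385.7 134.1]]
pred [-0.115, -0.17, 0.012] (0.6071, -0.2851, -0.1666) [[ 0.4655 -0.4337  0.012 ]] [[384.8 135.5]]
```

View pics/w7c.png

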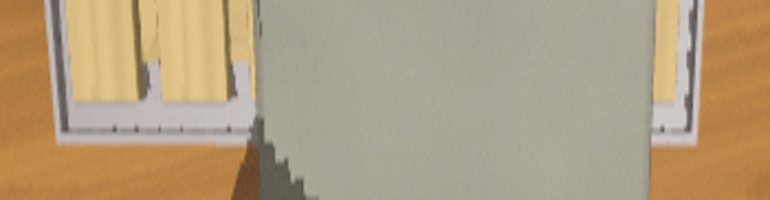

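{"method": "send_rows", "body": {"plan": [{"translation": [0, 0, 1.2], "twist": 0, "claw": 0}, {"translation": [0, 0, 2.5], "twist": 0, "claw": 0}, {"translation": [0, 0, 3.2], "twist": 0, "claw": 0}, {"translation": [0, 0, 3.2], "twist": 0, "claw": 0}, {"translation": [0, 0, 3.2], "twist": 0, "claw": 0}, {"translation": [0, 0, 3.0], "twist": 0, "claw": 0}, {"translation": [0, 0, 2.0], "twist": 0, "claw": 0}, {"translation": [0, 0, 0.9], "twist": 0, "claw": 0}]}}

```text
time_s: 12.1
eef_pos: [0.4486, -0.3015, 0.0533]
tool_rot: [0.997, -0.081, -0.004, -0.003]
force: [-0.8, 1.1, -6.1]
opening: 0.717
```

```bash
python3 - <<'E'
from util import *
b=snap('side','s8'); p=snap('wrist','w8');a=snap('scene','sc8')
s,R=pose(); print(s['time_s'],s['eef_pos'],np.degrees(np.arctan2(R[1,0],R[0,0])),s['force'])
E
```

```text
12.25 [ 0.45142988 -0.30444703  0.05764664] -9.351500765930824 [ 0.86987739  0.26414566 -6.13755573]
```

View pics/s8.png

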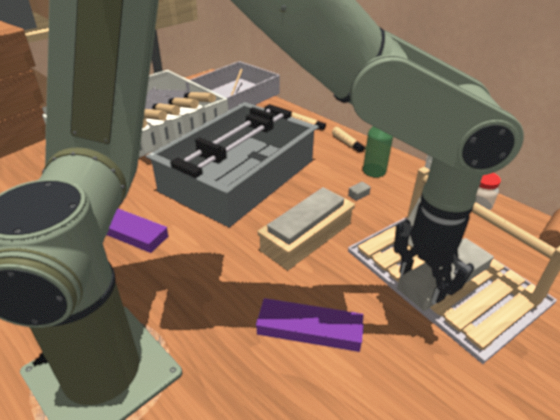

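View pics/sc8.png

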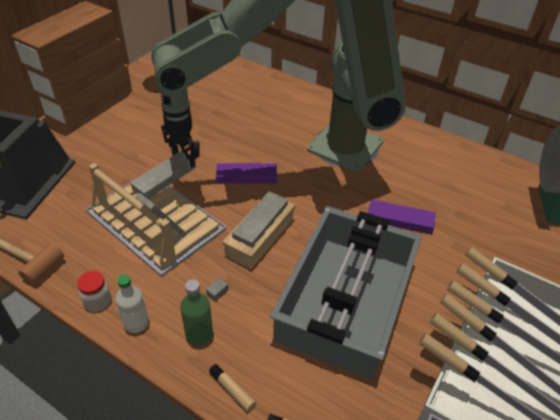

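View pics/w8.png

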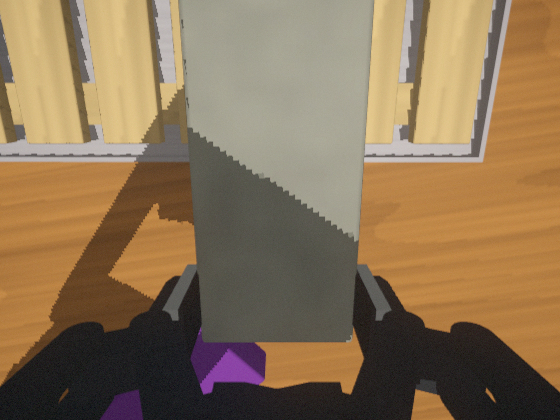

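```bash
cat > over.py <<'E'
from util import *
RK=(.6067,-.286,-.164)
EDG=[(i,j) for i in range(8) for j in range(i+1,8) if bin(i^j).count('1')==1]
def drawbox(im,p,V,c,k):
    q=proj(p,V)*k
    for i,j in EDG: cv2.line(im,tuple(int(v) for v in q[i]),tuple(int(v) for v in q[j]),c,1,cv2.LINE_AA)
def stone_in_tool(T,R,e,gx,gz,th):
    """box verts; V local: x from -19(A)..166(B) about grip (gx), z; th tilt A up(B down). e TCP"""
    # local coords: u along tool x toward B, t = height (up) rel grip pivot
    u0,u1,t0,t1=T
    P=[]
    for u in(u0,u1):
        for v in(-.0315,.0315):
            for t in(t0,t1):
                uu=u*np.cos(th)+t*np.sin(th)*1.0; zz=-u*np.sin(th)+t*np.cos(th)
                P.append(e+R[:,0]*(gx+uu)+R[:,1]*v+np.array([0,0,gz+zz]))
    return np.array(P)
E
python3 - <<'E'
from over import *
s,R=pose(); e=s['eef_pos']
for n,(r0,r1,c0,c1) in {'scene':(120,290,70,260),'side':(150,360,340,560)}.items():
    p=cams.get_image(n); k=3.5; im=cv2.resize(p['pixels'][:,:,::-1],None,fx=k,fy=k,interpolation=cv2.INTER_CUBIC)
    drawbox(im,p,stone_in_tool((-.019,.166,-.022,.008),R,e,0,.0497,0),(0,0,255),k)
    drawbox(im,p,planar(box(.02,.29,.127,.147,.065),*RK),(0,255,0),k)
    drawbox(im,p,planar(box(.23,.34,.0,.012),*RK),(255,255,0),k)
    cv2.imwrite(f'pics/ov8_{n}.png',im[int(r0*k):int(r1*k),int(c0*k):int(c1*k)])
E
```

```text
(no output)
```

View pics/ov8_scene.png

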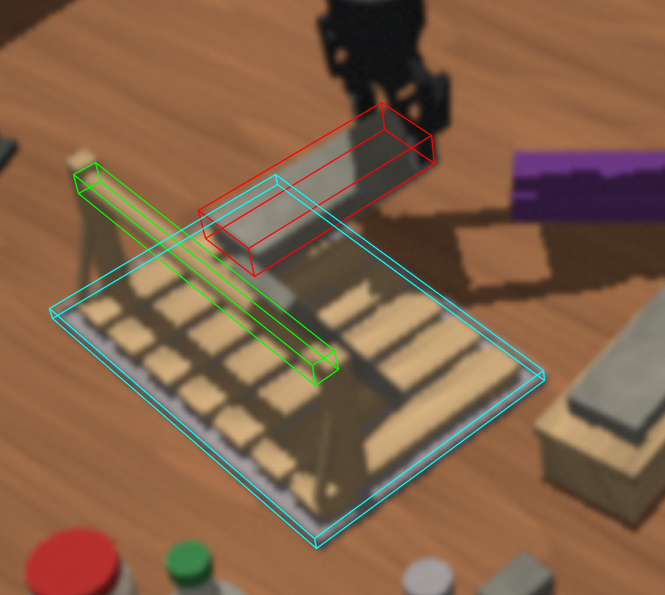

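View pics/ov8_side.png

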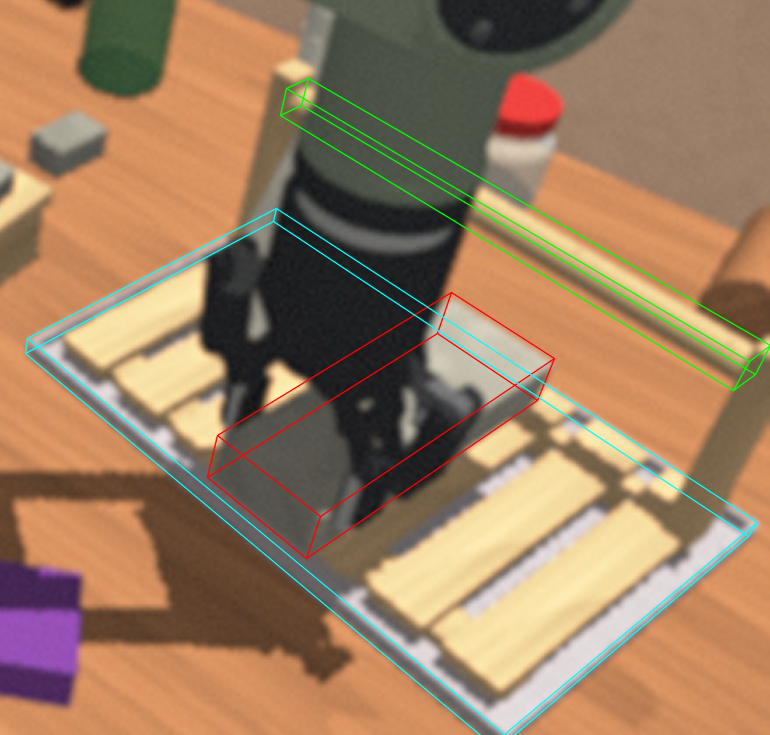

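{"method": "send_rows", "body": {"plan": [{"translation": [0.5, 0, 0], "twist": 0, "claw": 0}, {"translation": [1.0, 0, 0], "twist": 0, "claw": 0}, {"translation": [1.3, 0, 0], "twist": 0, "claw": 0}, {"translation": [1.5, 0, 0], "twist": 0, "claw": 0}, {"translation": [1.5, 0, 0], "twist": 0, "claw": 0}, {"translation": [1.2, 0, 0], "twist": 0, "claw": 0}, {"translation": [0.7, 0, 0], "twist": 0, "claw": 0}, {"translation": [0, 0, 0], "twist": 0, "claw": 0}]}}

```text
time_s: 13.02
eef_pos: [0.5302, -0.3186, 0.0592]
tool_rot: [0.997, -0.081, 0.002, 0.001]
force: [0.7, 0.1, -5.3]
opening: 0.717
```

```bash
python3 - <<'E'
from over import *
s,R=pose(); e=s['eef_pos'];print(e,s['force'],s['wrist_torque'])
p=snap('wrist','w9')
for n,(r0,r1,c0,c1) in {'scene':(120,290,70,260),'side':(150,360,340,560)}.items():
    p=cams.get_image(n); k=3; im=cv2.resize(p['pixels'][:,:,::-1],None,fx=k,fy=k,interpolation=cv2.INTER_CUBIC)
    cv2.imwrite(f'pics/ov9_{n}.png',im[int(r0*k):int(r1*k),int(c0*k):int(c1*k)])
E
```

```text
[ 0.53021989 -0.31857054  0.05924417] [ 0.65426096  0.14420328 -5.34068729] [ 0.08515727  0.43500015 -0.05061332]
```

View pics/ov9_scene.png

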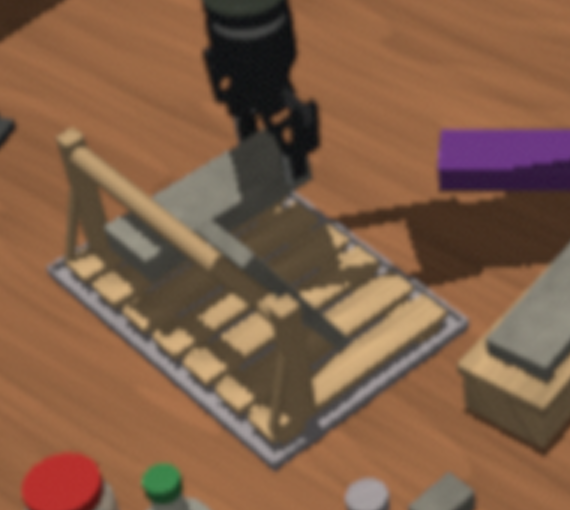

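View pics/w9.png

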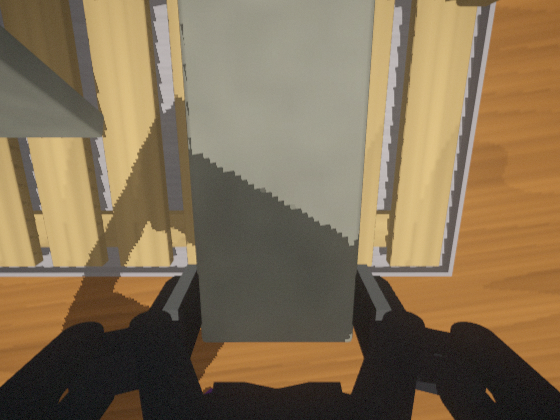

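{"method": "send_rows", "body": {"plan": [{"translation": [0, 0, -0.3], "twist": 0, "claw": 0}, {"translation": [0, 0, -0.3], "twist": 0, "claw": 0}, {"translation": [0, 0, -0.3], "twist": 0, "claw": 0}, {"translation": [0, 0, -0.3], "twist": 0, "claw": 0}, {"translation": [0, 0, -0.4], "twist": 0, "claw": 0}, {"translation": [0, 0, -0.5], "twist": 0, "claw": 0}, {"translation": [0, 0, -0.6], "twist": 0, "claw": 0}, {"translation": [0, 0, -0.6], "twist": 0, "claw": 0}]}}

```text
time_s: 13.83
eef_pos: [0.5271, -0.3175, 0.0914]
tool_rot: [0.997, -0.082, -0.0, -0.0]
force: [-0.2, -3.3, -7.4]
opening: 0.72
```

```bash
python3 - <<'E'
from over import *
s,R=pose(); e=s['eef_pos'];print(e,s['force'],s['wrist_torque'],s['opening'])
p=snap('wrist','w10')
E
```

```text
[ 0.52714263 -0.317489    0.09139914] [-0.18346128 -3.32840929 -7.37414804] [-0.2317059   0.67882959 -0.17506965] 0.719777418331545
```

View pics/w10.png

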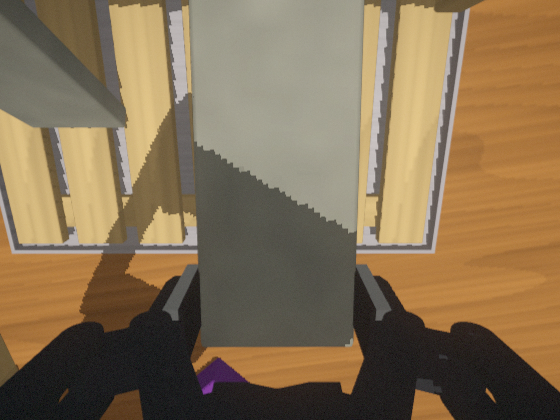

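{"method": "send_rows", "body": {"plan": [{"translation": [0, 0, -0.6], "twist": 0, "claw": 0}, {"translation": [0.1, 0, -0.6], "twist": 0, "claw": 0}, {"translation": [0.1, 0, -0.6], "twist": 0, "claw": 0}, {"translation": [0.1, 0, -0.6], "twist": 0, "claw": 0}, {"translation": [0.1, 0, -0.6], "twist": 0, "claw": 0}, {"translation": [0.2, 0, -0.6], "twist": 0, "claw": 0}, {"translation": [0.2, 0, -0.5], "twist": 0, "claw": 0}, {"translation": [0.2, 0, -0.5], "twist": 0, "claw": 0}]}}

```text
time_s: 14.55
eef_pos: [0.5374, -0.3193, 0.1376]
tool_rot: [0.997, -0.082, -0.0, -0.0]
force: [-1.0, -0.0, -8.0]
opening: 0.716
```

```bash
python3 - <<'E'
from over import *
s,R=pose(); e=s['eef_pos'];print(e,s['force'],s['wrist_torque'],s['opening'])
p=snap('wrist','w11');a=snap('scene','sc11')
cv2.imwrite('pics/sc11c.png',cv2.resize(a['pixels'][100:290,70:260,::-1],None,fx=3,fy=3,interpolation=cv2.INTER_CUBIC))
E
```

```text
[ 0.53741239 -0.31928897  0.13760716] [-0.98074258 -0.024103   -7.95659646] [ 9.50853842e-02  7.73456578e-01 -6.78460813e-04] 0.7164449038595857
```

View pics/w11.png

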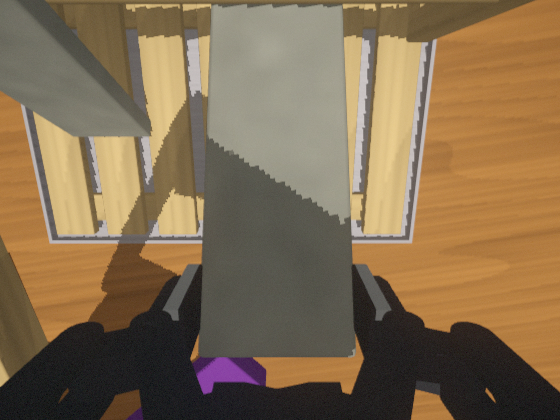

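View pics/sc11c.png

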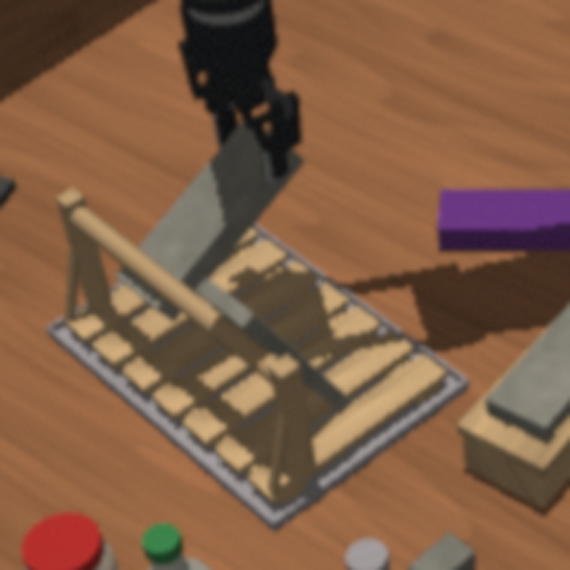

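{"method": "send_rows", "body": {"plan": [{"translation": [0.2, 0, -0.5], "twist": 0, "claw": 0}, {"translation": [0.3, 0, -0.6], "twist": 0, "claw": 0}, {"translation": [0.3, 0, -0.5], "twist": 0, "claw": 0}, {"translation": [0.3, 0, -0.5], "twist": 0, "claw": 0}, {"translation": [0.3, 0, -0.5], "twist": 0, "claw": 0}, {"translation": [0.3, 0, -0.5], "twist": 0, "claw": 0}, {"translation": [0.4, 0, -0.5], "twist": 0, "claw": 0}, {"translation": [0.4, 0, -0.4], "twist": 0, "claw": 0}]}}

```text
time_s: 15.32
eef_pos: [0.5623, -0.3235, 0.1778]
tool_rot: [0.997, -0.082, -0.0, 0.0]
force: [-2.8, -0.1, -7.2]
opening: 0.722
```

{"method": "send_rows", "body": {"plan": [{"translation": [0.4, 0, -0.4], "twist": 0, "claw": 0}, {"translation": [0.4, 0, -0.4], "twist": 0, "claw": 0}, {"translation": [0.4, 0, -0.4], "twist": 0, "claw": 0}, {"translation": [0.4, 0, -0.4], "twist": 0, "claw": 0}, {"translation": [0.5, 0, -0.4], "twist": 0, "claw": 0}, {"translation": [0.4, 0, -0.3], "twist": 0, "claw": 0}, {"translation": [0.2, 0, -0.1], "twist": 0, "claw": 0}, {"translation": [0, 0, 0], "twist": 0, "claw": 0}]}}

```text
time_s: 15.98
eef_pos: [0.5893, -0.3278, 0.2017]
tool_rot: [0.997, -0.082, 0.0, 0.0]
force: [-2.4, -0.0, -6.4]
opening: 0.714
```

```bash
python3 - <<'E'
from over import *
s,R=pose(); e=s['eef_pos'];print(e,s['force'],s['wrist_torque'],s['opening'])
p=snap('wrist','w12');a=snap('scene','sc12');b=snap('side','s12')
cv2.imwrite('pics/sc12c.png',cv2.resize(a['pixels'][100:290,70:260,::-1],None,fx=3,fy=3,interpolation=cv2.INTER_CUBIC))
E
```

```text
[ 0.58932611 -0.32784578  0.20172283] [-2.43806524 -0.01688611 -6.42792802] [0.22251532 0.70019521 0.02549929] 0.714207651845289
```

View pics/w12.png

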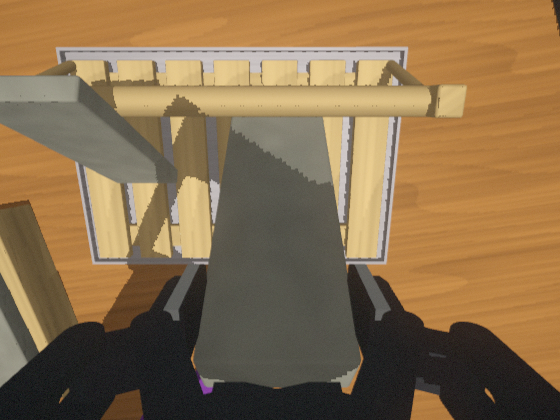

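View pics/sc12c.png

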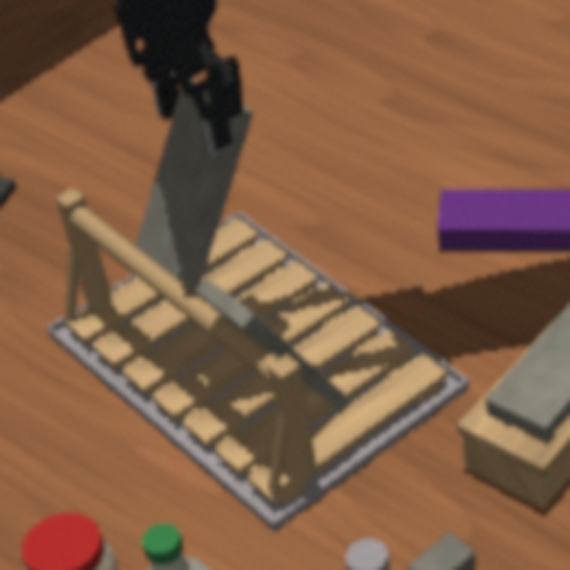

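View pics/s12.png

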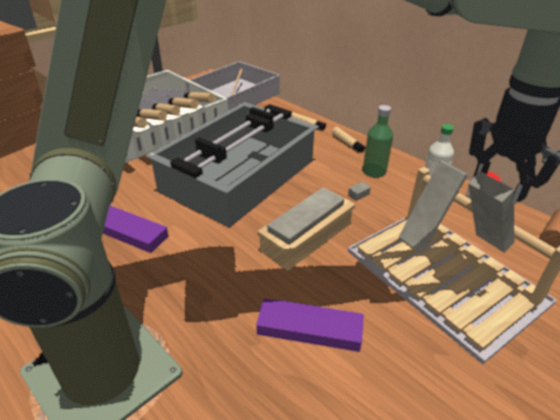

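{"method": "send_rows", "body": {"plan": [{"translation": [-0.3, 0, 0], "twist": 0, "claw": 0}, {"translation": [-0.6, 0, 0], "twist": 0, "claw": 0}, {"translation": [-1.0, 0, 0], "twist": 0, "claw": 0}, {"translation": [-1.0, 0, -0.6], "twist": 0, "claw": 0}, {"translation": [-1.0, 0, -1.6], "twist": 0, "claw": 0}, {"translation": [-1.0, 0, -2.4], "twist": 0, "claw": 0}, {"translation": [0, 0, -2.4], "twist": 0, "claw": 0}, {"translation": [0, 0, -2.4], "twist": 0, "claw": 0}]}}

```text
time_s: 16.8
eef_pos: [0.5395, -0.3199, 0.2972]
tool_rot: [0.997, -0.082, 0.001, 0.0]
force: [0.4, -1.0, -5.6]
opening: 0.711
```

{"method": "send_rows", "body": {"plan": [{"translation": [0, 0, -2.0], "twist": -2, "claw": 0}, {"translation": [0, 0, -1.4], "twist": -4, "claw": 0}, {"translation": [0, 0, -0.6], "twist": -6, "claw": 0}, {"translation": [0, 0, 0], "twist": -7, "claw": 0}, {"translation": [0, 0, 0], "twist": -7, "claw": 0}, {"translation": [0, 0, 0], "twist": -7, "claw": 0}, {"translation": [0, 0, 0], "twist": -7, "claw": 0}, {"translation": [0, 0, 0], "twist": -7, "claw": 0}]}}

```text
time_s: 17.47
eef_pos: [0.54, -0.32, 0.3365]
tool_rot: [0.946, 0.325, 0.001, 0.001]
force: [-1.0, 0.1, -5.8]
opening: 0.715
```

{"method": "send_rows", "body": {"plan": [{"translation": [0, 0, 0], "twist": -7, "claw": 0}, {"translation": [0, 0, 0], "twist": -7, "claw": 0}, {"translation": [0, 0, 0], "twist": -7, "claw": 0}, {"translation": [0, 0, 0], "twist": -7, "claw": 0}, {"translation": [0, 0, 0], "twist": -7, "claw": 0}, {"translation": [0, 0, 0], "twist": -7, "claw": 0}, {"translation": [0, 0, 0], "twist": -7, "claw": 0}, {"translation": [0, 0, 0], "twist": -7, "claw": 0}]}}

```text
time_s: 18.13
eef_pos: [0.5401, -0.3201, 0.3364]
tool_rot: [0.682, 0.731, 0.0, 0.002]
force: [0.4, 0.2, -6.5]
opening: 0.714
```

{"method": "send_rows", "body": {"plan": [{"translation": [0, 0, 0], "twist": -7, "claw": 0}, {"translation": [0, 0, 0], "twist": -7, "claw": 0}, {"translation": [0, 0, 0], "twist": -7, "claw": 0}, {"translation": [0, 0, 0], "twist": -7, "claw": 0}, {"translation": [0, 0, 0], "twist": -7, "claw": 0}, {"translation": [0, 0, 0], "twist": -7, "claw": 0}, {"translation": [0, 0, 0], "twist": -7, "claw": 0}, {"translation": [0, 0, 0], "twist": -7, "claw": 0}]}}

```text
time_s: 18.8
eef_pos: [0.5402, -0.3201, 0.3365]
tool_rot: [0.259, 0.966, -0.0, 0.002]
force: [0.4, 0.0, -5.3]
opening: 0.712
```

```bash
python3 - <<'E'
from over import *
s,R=pose(); e=s['eef_pos'];print(s['time_s'],e,np.degrees(np.arctan2(R[1,0],R[0,0])),s['force'],s['wrist_torque'],s['opening'],s['joint_pos'])
p=snap('wrist','w13');a=snap('scene','sc13');b=snap('side','s13')
E
```

```text
18.8 [ 0.54024997 -0.32006397  0.33651836] 149.92628077571777 [ 0.38048652  0.02782479 -5.32209195] [-0.06977263 -0.11330233  0.04240751] 0.7118321441171817 [-6.72760880e-01  2.52027219e-01  1.19678725e+00  3.75657693e-04
  1.68944991e+00 -1.71862650e+00]
```

View pics/s13.png

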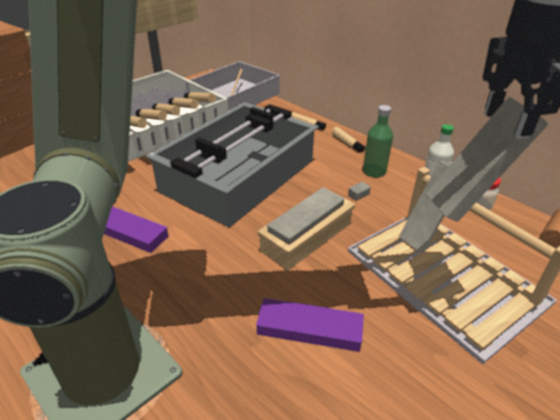

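View pics/w13.png

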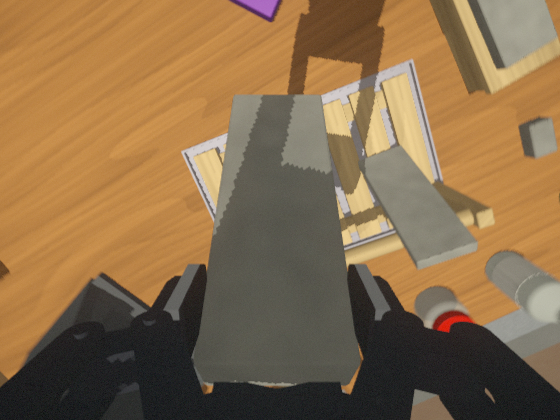

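```bash
cat > tilt.py <<'E'
from over import *
def fit_tilt(p,R,e,obs):
    # obs: A_left,A_right,B_left,B_right px of front(top) face
    def pts(x):
        th,gx,gz,yo=x
        out=[]
        for u in(-.019,.166):
            for v in(-.0315,.0315):
                t=.008; uu=u*np.cos(th)+t*np.sin(th); zz=-u*np.sin(th)+t*np.cos(th)
                out.append(e+R[:,0]*(gx+uu)+R[:,1]*(v+yo)+np.array([0,0,gz+zz]))
        return np.array(out)
    f=lambda x:(proj(p,pts(x))-obs).ravel()
    r=least_squares(f,[1.1,0,.05,0]); return r.x,f(r.x),pts
E
python3 - <<'E'
from tilt import *
p=cams.get_image('wrist'); s,R=pose(); e=s['eef_pos']
x0=[np.radians(64),0,.0497,0]
_,_,pts=fit_tilt(p,R,e,np.zeros((4,2))); print('pred',proj(p,pts(x0)).round(1))
r=spotter.silhouettes(p,'coarse'); m=r[0]['mask']; print([(d['conf'],d['bbox']) for d in r])
for rr in (93,95,97,100,105,150,200,250): q=np.nonzero(m[rr])[0]; print(rr,(q.min(),q.max()) if len(q) else None)
c=np.nonzero(m[:,277])[0]; print(c.min(),c.max())
im=p['pixels']; cv2.imwrite('pics/w13c.png',cv2.resize(im[330:400,180:380,::-1],None,fx=4,fy=4,interpolation=cv2.INTER_CUBIC))
E
```

```text
pred [[190.7 323.1]
 [362.7 323.1]
 [234.6  95.4]
 [318.8  95.4]]
[(0.88, [254.7, 12.7, 54.4, 19.9]), (0.8, [277.7, 241.7, 165.0, 290.2])]
93 None
95 None
97 None
100 None
105 None
150 None
200 None
250 None
0 7
```

View pics/w13c.png

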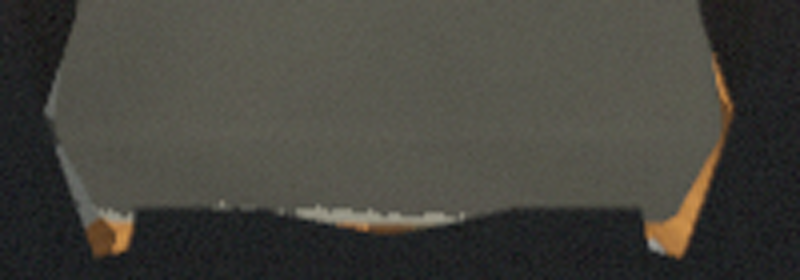

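```bash
python3 - <<'E'
from tilt import *
p=cams.get_image('wrist'); s,R=pose(); e=s['eef_pos']
r=spotter.silhouettes(p,'coarse'); m=[d['mask'] for d in r if d['bbox'][3]>100][0]
for rr in (96,97,98,100,105,150,200,250): q=np.nonzero(m[rr])[0]; print(rr,(q.min(),q.max()) if len(q) else None)
for bl,br in((234,321),(233,322)):
    x,res,pts=fit_tilt(p,R,e,np.array([[192,357.5],[362,357.5],[bl,96.],[br,96.]]))
    print('tilt',np.degrees(x[0]),x[1:].round(4),res.round(1))
E
```

```text
96 (np.int64(233), np.int64(320))
97 (np.int64(233), np.int64(321))
98 (np.int64(233), np.int64(321))
100 (np.int64(233), np.int64(321))
105 (np.int64(232), np.int64(322))
150 (np.int64(225), np.int64(328))
200 (np.int64(217), np.int64(336))
250 (np.int64(210), np.int64(343))
tilt 59.51944987886501 [-0.0115  0.0524  0.0002] [ 0.3  0.   0.3 -0.  -0.6  0.  -0.6 -0. ]
tilt 59.52822167087234 [-0.0114  0.0525  0.0002] [ 0.2  0.1  0.4  0.   0.4 -0.1 -1.5 -0.1]
```

{"method": "send_rows", "body": {"plan": [{"translation": [0, 0, 0], "twist": -6.9, "claw": 0}, {"translation": [0, 0, 0], "twist": -6.9, "claw": 0}, {"translation": [0, 0, 0], "twist": -6.9, "claw": 0}, {"translation": [-1.0, 0, 0], "twist": 0, "claw": 0}, {"translation": [-2.0, 0, 0], "twist": 0, "claw": 0}, {"translation": [-2.4, 0, 0.5], "twist": 0, "claw": 0}, {"translation": [-2.0, 0, 1.5], "twist": 0, "claw": 0}, {"translation": [-1.0, 0, 2.0], "twist": 0, "claw": 0}]}}

```text
time_s: 19.82
eef_pos: [0.6266, -0.3349, 0.2969]
tool_rot: [0.085, 0.996, -0.001, 0.003]
force: [0.8, 0.4, -5.9]
opening: 0.717
```

{"method": "send_rows", "body": {"plan": [{"translation": [0, 0, 2.5], "twist": 0, "claw": 0}, {"translation": [0, 0, 2.5], "twist": 0, "claw": 0}, {"translation": [0, 0, 2.5], "twist": 0, "claw": 0}, {"translation": [0, 0, 2.5], "twist": 0, "claw": 0}, {"translation": [0, 0, 2.3], "twist": 0, "claw": 0}, {"translation": [0, 0, 1.8], "twist": 0, "claw": 0}, {"translation": [0, 0, 1.0], "twist": 0, "claw": 0}, {"translation": [0, 0, 0.2], "twist": 0, "claw": 0}]}}

```text
time_s: 20.48
eef_pos: [0.6214, -0.3327, 0.1384]
tool_rot: [0.085, 0.996, 0.002, -0.003]
force: [-0.8, -0.1, -5.9]
opening: 0.712
```

```bash
cat > look.py <<'E'
from tilt import *
import sys
tag=sys.argv[1]
s,R=pose(); e=s['eef_pos'];yaw=np.arctan2(R[1,0],R[0,0]);print(s['time_s'],e.round(4),np.degrees(yaw).round(2),s['force'].round(2),s['wrist_torque'].round(2),round(s['opening'],3))
d=e[:2]-np.array(RK[:2]); c,sn=np.cos(RK[2]),np.sin(RK[2]); print('rack xy',c*d[0]+sn*d[1],-sn*d[0]+c*d[1])
TILT,gx,gz=np.radians(59.5),-.0115,.0525
for n,(r0,r1,c0,c1) in {'scene':(100,290,70,260),'side':(120,360,330,560)}.items():
    p=cams.get_image(n); k=3; im=cv2.resize(p['pixels'][:,:,::-1],None,fx=k,fy=k,interpolation=cv2.INTER_CUBIC)
    if len(sys.argv)>2: drawbox(im,p,stone_in_tool((-.019,.166,-.022,.008),R,e,gx,gz,TILT),(0,0,255),k)
    cv2.imwrite(f'pics/{tag}_{n}.png',im[int(r0*k):int(r1*k),int(c0*k):int(c1*k)])
snap('wrist',tag+'_w')
E
python3 look.py l14 1
```

```text
20.4833 [ 0.6214 -0.3327  0.1384] 170.26 [-0.84 -0.13 -5.92] [ 0.01 -0.1   0.04] 0.712
rack xy 0.022086899995705622 -0.043680873929261295
```

View pics/l14_side.png

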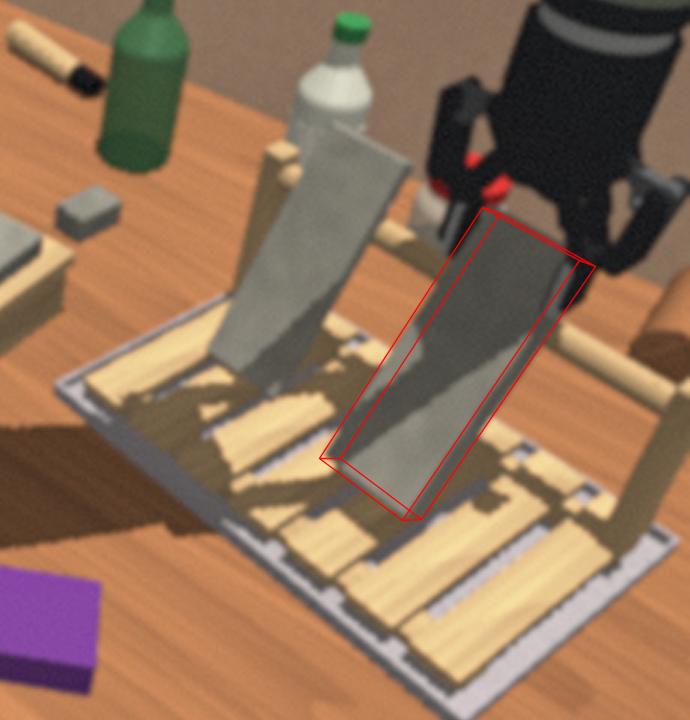

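I've used up the picture views, so from here I'll check numerically with silhouette fits and the force readings.

```bash
cat > sfit.py <<'E'
from over import *
def lean_model(x,th=.030):
    px,py,pz,yaw,lean=x
    V=box(.185,.063,-th/2,th/2)
    X=np.array([np.sin(lean),0,np.cos(lean)]);Z=np.array([-np.cos(lean),0,np.sin(lean)]);Y=np.cross(Z,X)
    W=(V+[.0925,0,th/2])@np.array([X,Y,Z]); W[:,2]+=pz
    return planar(W,px,py,yaw)
def pick(p,name,uv,tol=60):
    r=spotter.silhouettes(p,name)
    c=[(np.hypot(d['bbox'][0]-uv[0],d['bbox'][1]-uv[1]),d) for d in r]
    c=[q for q in c if q[0]<tol]
    return min(c,key=lambda q:q[0])[1]['mask'] if c else None
def torack(xy): 
    d=np.array(xy)-np.array(RK[:2]); c,s=np.cos(RK[2]),np.sin(RK[2]); return np.array([c*d[0]+s*d[1],-s*d[0]+c*d[1]])
E
python3 - <<'E'
from sfit import *
s,R=pose(); e=s['eef_pos']
gx,gz,T=-.0115,.0525,np.radians(59.5)
P=stone_in_tool((-.019,.166,-.022,.008),R,e,gx,gz,T); 
b=cams.get_image('side'); a=cams.get_image('scene')
cb=proj(b,P).mean(0); ca=proj(a,P).mean(0)
mb=pick(b,'coarse',cb); ma=pick(a,'coarse',ca); print(cb,ca,mb is not None and mb.sum(),ma is not None and ma.sum())
# lower back edge mid from model
foot=(P[4]+P[6])/2; print('model foot',foot.round(4),torack(foot[:2]),'lowest',P[:,2].min())
x0=[foot[0],foot[1],foot[2],RK[2],np.radians(30.5)]
np.save('x0.npy',x0)
pickle.dump((a,b,ma,mb),open('l14.pkl','wb'))
V=[v for v in((a,ma),(b,mb)) if v[1] is not None]
for vv in (V,)+tuple([v] for v in V):
    f=lambda x:lean_model([x[0],x[1],foot[2],x[2],x[3]])
    x,_=fit(vv,f,[x0[0],x0[1],x0[3],x0[4]],name='x y yaw lean'); print(torack(x[:2]).round(4),np.degrees(x[2:]).round(1))
for n,p,m in(('side',b,mb),('scene',a,ma)):
    if m is not None:
        d=sup(proj(p,P))-msup(m); print(n,'model-minus-mask support px',d[::4].round(1))
E
```

```text
[484.14047175 238.77636667] [134.84698904 178.84237112] 4074 763
model foot [ 0.5709 -0.3255  0.0417] [-0.0288675  -0.04476825] lowest 0.04168162614993637
x y yaw lean [ 0.5731 -0.3252 -0.1212  0.5178] rms px [0.93, 2.83]
[-0.0268 -0.0442] [-6.9 29.7]
x y yaw lean [ 0.5687 -0.3291 -0.1199  0.5341] rms px [0.4]
[-0.0304 -0.0488] [-6.9 30.6]
x y yaw lean [ 0.5672 -0.3228  0.0154  0.8625] rms px [1.62]
[-0.0329 -0.0427] [ 0.9 49.4]
side model-minus-mask support px [ 9.9  1.8  1.3  2.3  1.5  1.6  1.  -0.9 -0.1 -0.9 -2.5  5.3]
scene model-minus-mask support px [ 0.7  0.6  0.9  1.6  0.9  0.1  0.8 -0.6 -0.2  0.6 -0.2 -0.3]
```

{"method": "send_rows", "body": {"plan": [{"translation": [-0.2, 0, 0.2], "twist": 0, "claw": 0}, {"translation": [-0.2, 0, 0.3], "twist": 0, "claw": 0}, {"translation": [-0.2, 0, 0.3], "twist": 0, "claw": 0}, {"translation": [-0.2, 0, 0.3], "twist": 0, "claw": 0}, {"translation": [-0.1, 0, 0.2], "twist": 0, "claw": 0}, {"translation": [-0.1, 0, 0.2], "twist": 0, "claw": 0}, {"translation": [0, 0, 0.1], "twist": 0, "claw": 0}, {"translation": [0, 0, 0], "twist": 0, "claw": 0}]}}

```text
time_s: 21.5
eef_pos: [0.6327, -0.3354, 0.1254]
tool_rot: [0.085, 0.996, 0.0, -0.0]
force: [0.3, -0.1, -4.9]
opening: 0.718
```

```bash
cat > st.py <<'E'
from sfit import *
s,R=pose(); e=s['eef_pos'];yaw=np.arctan2(R[1,0],R[0,0])
print(round(s['time_s'],2),e.round(4),np.degrees(yaw).round(2),'F',s['force'].round(2),'T',s['wrist_torque'].round(2),round(s['opening'],3),'rack',torack(e[:2]).round(4))
E
python3 st.py
```

```text
21.5 [ 0.6327 -0.3354  0.1254] 170.3 F [ 0.33 -0.13 -4.88] T [-0.01 -0.08  0.01] 0.718 rack [ 0.0337 -0.0445]
```

{"method": "send_rows", "body": {"plan": [{"translation": [0, 0, 0.05], "twist": 0, "claw": 0}, {"translation": [0, 0, 0.05], "twist": 0, "claw": 0}, {"translation": [-0.05, 0, 0.05], "twist": 0, "claw": 0}, {"translation": [-0.05, 0, 0.05], "twist": 0, "claw": 0}, {"translation": [-0.05, 0, 0], "twist": 0, "claw": 0}, {"translation": [-0.05, 0, 0], "twist": 0, "claw": 0}, {"translation": [0, 0, 0], "twist": 0, "claw": 0}, {"translation": [0, 0, 0], "twist": 0, "claw": 0}]}}

```text
time_s: 22.17
eef_pos: [0.6349, -0.336, 0.1241]
tool_rot: [0.085, 0.996, -0.0, 0.0]
force: [-0.0, -0.3, -6.1]
opening: 0.709
```

```bash
python3 st.py
```

```text
22.17 [ 0.6349 -0.336   0.1241] 170.3 F [-0.05 -0.29 -6.1 ] T [-0.03 -0.09 -0.02] 0.709 rack [ 0.036  -0.0447]
```

Not touching yet, since the full weight is still on the wrist. I'll creep down.

{"method": "send_rows", "body": {"plan": [{"translation": [0, 0, 0.05], "twist": 0, "claw": 0}, {"translation": [0, 0, 0.05], "twist": 0, "claw": 0}, {"translation": [0, 0, 0.05], "twist": 0, "claw": 0}, {"translation": [0, 0, 0.05], "twist": 0, "claw": 0}, {"translation": [0, 0, 0], "twist": 0, "claw": 0}, {"translation": [0, 0, 0], "twist": 0, "claw": 0}, {"translation": [0, 0, 0], "twist": 0, "claw": 0}, {"translation": [0, 0, 0], "twist": 0, "claw": 0}]}}

```text
time_s: 22.83
eef_pos: [0.6349, -0.336, 0.1221]
tool_rot: [0.085, 0.996, -0.0, 0.0]
force: [1.1, -0.2, -7.2]
opening: 0.716
```

```bash
python3 st.py
```

```text
22.83 [ 0.6349 -0.336   0.1221] 170.3 F [ 1.12 -0.16 -7.24] T [-0.02 -0.1   0.01] 0.716 rack [ 0.036  -0.0447]
```

{"method": "send_rows", "body": {"plan": [{"translation": [0, 0, 0.05], "twist": 0, "claw": 0}, {"translation": [0, 0, 0.05], "twist": 0, "claw": 0}, {"translation": [0, 0, 0.05], "twist": 0, "claw": 0}, {"translation": [0, 0, 0.05], "twist": 0, "claw": 0}, {"translation": [0, 0, 0.05], "twist": 0, "claw": 0}, {"translation": [0, 0, 0.05], "twist": 0, "claw": 0}, {"translation": [0, 0, 0], "twist": 0, "claw": 0}, {"translation": [0, 0, 0], "twist": 0, "claw": 0}]}}

```text
time_s: 23.5
eef_pos: [0.6358, -0.3362, 0.1203]
tool_rot: [0.085, 0.996, -0.0, 0.001]
force: [2.3, 1.3, -2.2]
opening: 0.717
```

```bash
python3 st.py
```

```text
23.5 [ 0.6358 -0.3362  0.1203] 170.3 F [ 2.32  1.35 -2.22] T [ 0.2  -0.41 -0.02] 0.717 rack [ 0.0369 -0.0448]
```

{"method": "send_rows", "body": {"plan": [{"translation": [-0.05, 0, -0.05], "twist": 0, "claw": 0}, {"translation": [-0.05, 0, -0.05], "twist": 0, "claw": 0}, {"translation": [-0.05, 0, 0], "twist": 0, "claw": 0}, {"translation": [-0.05, 0, 0], "twist": 0, "claw": 0}, {"translation": [-0.05, 0, 0], "twist": 0, "claw": 0}, {"translation": [-0.05, 0, 0], "twist": 0, "claw": 0}, {"translation": [-0.05, 0, 0], "twist": 0, "claw": 0}, {"translation": [0, 0, 0], "twist": 0, "claw": 0}]}}

```text
time_s: 24.17
eef_pos: [0.6361, -0.3362, 0.1203]
tool_rot: [0.085, 0.996, 0.0, -0.003]
force: [-6.9, 2.6, 2.6]
opening: 0.715
```

```bash
python3 st.py
```

```text
24.17 [ 0.6361 -0.3362  0.1203] 170.3 F [-6.87  2.57  2.59] T [0.45 1.   0.18] 0.715 rack [ 0.0372 -0.0448]
```

```bash
python3 st.py; cat > wchk.py <<'E'
from tilt import *
from sfit import *
p=cams.get_image('wrist'); a=cams.get_image('scene'); s,R=pose(); e=s['eef_pos']
r=spotter.silhouettes(p,'coarse'); r=[d for d in r if d['bbox'][3]>100]
rb=spotter.silhouettes(p,'rest_bar'); print([(round(d['conf'],2),d['bbox']) for d in r],[(round(d['conf'],2),d['bbox']) for d in rb])
if r:
    m=r[0]['mask']; rows=np.nonzero(m.any(1))[0]; r0=rows.min()
    q=np.nonzero(m[r0+3])[0]; print('B row',r0,q.min(),q.max())
    wid=[(rr,np.ptp(np.nonzero(m[rr])[0])+1) for rr in range(r0,rows.max(),1)]
    A=max(wid,key=lambda t:t[1]); aw=[rr for rr,w in wid if w>=A[1]-1]; ar=np.median(aw); qa=np.nonzero(m[int(ar)])[0]; print('A row',ar,aw[0],aw[-1],qa.min(),qa.max())
    for ar_ in (ar,357.5):
        x,res,pts=fit_tilt(p,R,e,np.array([[qa.min()-.5,ar_],[qa.max()+.5,ar_],[q.min()-.5,r0-.5],[q.max()+.5,r0-.5]])); print('tilt',np.degrees(x[0]).round(2),x[1:].round(4),res.round(1))
        P=stone_in_tool((-.019,.166,-.022,.008),R,e,x[1],x[2],x[0]); foot=(P[4]+P[6])/2; top=(P[0]+P[2])/2
        fr=np.r_[torack(foot[:2]),foot[2]]; 
        lean=np.pi/2-x[0]; dist=(np.array([.065,.137])-fr[[0,2]])@np.array([np.cos(lean),-np.sin(lean)])
        print('foot rack',fr.round(4),'lean',np.degrees(lean).round(1),'back-to-bar gap',round(dist-.010,4))
if rb:
    m=rb[0]['mask']
    cols=[c for c in range(0,560,12) if m[:,c].sum()>6]
    print([(c,int(np.nonzero(m[:,c])[0].min()),int(np.nonzero(m[:,c])[0].max())) for c in cols])
    C,_=ray(p,(0,0))
    V=planar(np.c_[np.full(21,.065),np.linspace(-.145,.145,21),np.full(21,.137)],*RK); print('bar axis pred',proj(p,V)[::4].round(1))
uv=proj(a,[e])[0]; ma=pick(a,'coarse',uv)
if ma is not None:
    x,_=fit([(a,ma)],lambda x:lean_model([x[0],x[1],.022,x[2],x[3]]),[.585,-.327,-.16,.5],name='scene x y yaw lean'); print(torack(x[:2]).round(4),np.degrees(x[2:]).round(1))
E
python3 wchk.py
```

```text
24.17 [ 0.6361 -0.3362  0.1203] 170.3 F [-6.87  2.57  2.59] T [0.45 1.   0.18] 0.715 rack [ 0.0372 -0.0448]
[(0.61, [276.8, 240.5, 166.4, 298.0])] [(0.89, [287.4, 305.1, 403.7, 42.5])]
B row 91 233 321
A row 358.0 354 362 193 359
tilt 57.12 [-0.013   0.0504  0.0001] [ 0.3  0.   0.4  0.  -0.2 -0.  -1.1 -0. ]
foot rack [-0.0214 -0.0445  0.0197] lean 32.9 back-to-bar gap -0.0011
tilt 57.19 [-0.0128  0.0504  0.0001] [ 0.3  0.   0.4  0.  -0.2 -0.  -1.1 -0. ]
foot rack [-0.0214 -0.0445  0.0195] lean 32.8 back-to-bar gap -0.001
[(84, 301, 317), (96, 287, 322), (108, 288, 325), (120, 287, 325), (132, 287, 318), (144, 287, 311), (156, 286, 297), (396, 285, 295), (408, 285, 311), (420, 285, 318), (432, 286, 323), (444, 286, 323), (456, 285, 321), (468, 286, 320), (480, 295, 323)]
bar axis pred [[ 88.5 306.2]
 [197.2 305.7]
 [306.  305.2]
 [414.9 304.6]
 [523.8 304.1]
 [632.9 303.6]]
scene x y yaw lean [ 0.5786 -0.3318  0.0497  0.5444] rms px [0.85]
[-0.0202 -0.0497] [ 2.8 31.2]
```

{"method": "send_rows", "body": {"plan": [{"translation": [0.05, 0, 0], "twist": 0, "claw": 0}, {"translation": [0.05, 0, 0], "twist": 0, "claw": 0}, {"translation": [0.05, 0, 0], "twist": 0, "claw": 0}, {"translation": [0, 0, 0], "twist": 0, "claw": 0}, {"translation": [0, 0, 0], "twist": 0, "claw": 0}, {"translation": [0, 0, 0], "twist": 0, "claw": 0}, {"translation": [0, 0, 0], "twist": 0, "claw": 0}, {"translation": [0, 0, 0], "twist": 0, "claw": 0}]}}

```text
time_s: 25.08
eef_pos: [0.6361, -0.3363, 0.1202]
tool_rot: [0.085, 0.996, 0.0, -0.001]
force: [-5.4, 1.6, 2.2]
opening: 0.717
```

```bash
python3 st.py
```

```text
25.08 [ 0.6361 -0.3363  0.1202] 170.3 F [-5.43  1.59  2.21] T [0.36 0.71 0.14] 0.717 rack [ 0.0372 -0.0448]
```

{"method": "send_rows", "body": {"plan": [{"translation": [0.05, 0, 0], "twist": 0, "claw": 0}, {"translation": [0.05, 0, -0.05], "twist": 0, "claw": 0}, {"translation": [0, 0, 0], "twist": 0, "claw": 0}, {"translation": [0, 0, 0], "twist": 0, "claw": 0.76}, {"translation": [0, 0, 0], "twist": 0, "claw": 0.8}, {"translation": [0, 0, 0], "twist": 0, "claw": 0.84}, {"translation": [0, 0, 0], "twist": 0, "claw": 0.88}, {"translation": [0, 0, 0], "twist": 0, "claw": 0.9}]}}

```text
time_s: 25.75
eef_pos: [0.6364, -0.3364, 0.1211]
tool_rot: [0.085, 0.996, -0.0, 0.001]
force: [0.7, -0.1, 0.3]
opening: 0.9
```

```bash
python3 st.py; python3 wchk.py
```

```text
25.75 [ 0.6364 -0.3364  0.1211] 170.3 F [ 0.74 -0.09  0.3 ] T [-0.01 -0.03  0.01] 0.9 rack [ 0.0375 -0.0449]
[(0.96, [277.2, 238.4, 166.2, 288.5])] [(0.6, [288.6, 305.1, 404.7, 42.7]), (0.33, [299.7, 172.6, 520.6, 338.4])]
B row 92 233 321
A row 357.0 353 361 194 359
tilt 57.66 [-0.0132  0.05    0.0002] [ 0.1  0.   0.2  0.1  0.5 -0.1 -1.  -0.1]
foot rack [-0.0198 -0.0445  0.0188] lean 32.3 back-to-bar gap -0.0016
tilt 57.6 [-0.0133  0.05    0.0002] [ 0.1  0.   0.2  0.   0.4 -0.1 -1.  -0.1]
foot rack [-0.0198 -0.0445  0.0189] lean 32.4 back-to-bar gap -0.0017
[(96, 285, 323), (108, 285, 322), (120, 285, 317), (132, 285, 301), (192, 285, 322), (360, 284, 322), (420, 284, 301), (432, 284, 316), (444, 283, 321), (456, 282, 322), (468, 283, 322), (480, 295, 321)]
bar axis pred [[ 89.7 304.6]
 [197.8 304.1]
 [306.  303.7]
 [414.4 303.2]
 [522.9 302.7]
 [631.6 302.2]]
scene x y yaw lean [ 0.5765 -0.3283 -0.1153  0.5641] rms px [0.6]
[-0.0229 -0.0467] [-6.6 32.3]
```

```bash
python3 - <<'E'
from plan import *
s,R=pose(); e=s['eef_pos']; print(e)
p,y=plan([e[0],e[1],.30],0,8,1)
p,y=plan([.487,-.006,.25],12.7,16,1,src=p,yaw0=y)
E
```

```text
[ 0.63591994 -0.33619298  0.12064246]
[{"translation": [0.0, 0.0, -1.4], "twist": -0.0, "claw": 1}, {"translation": [0.0, 0.0, -2.3], "twist": -0.0, "claw": 1}, {"translation": [0.0, 0.0, -2.8], "twist": -0.0, "claw": 1}, {"translation": [0.0, 0.0, -2.9], "twist": -0.0, "claw": 1}, {"translation": [0.0, 0.0, -2.8], "twist": -0.0, "claw": 1}, {"translation": [0.0, 0.0, -2.9], "twist": -0.0, "claw": 1}, {"translation": [0.0, 0.0, -2.0], "twist": -0.0, "claw": 1}, {"translation": [0.0, 0.0, -0.8], "twist": -0.0, "claw": 1}]
end [ 0.6359 -0.3362  0.2996] 170.3 from [ 0.6359 -0.3362  0.1206] 170.3
[{"translation": [0.7, 1.1, 0.2], "twist": -0.4, "claw": 1}, {"translation": [1.1, 1.6, 0.3], "twist": -0.8, "claw": 1}, {"translation": [1.4, 2.2, 0.3], "twist": -0.8, "claw": 1}, {"translation": [1.3, 2.1, 0.3], "twist": -0.9, "claw": 1}, {"translation": [1.3, 2.2, 0.4], "twist": -0.9, "claw": 1}, {"translation": [1.3, 2.2, 0.3], "twist": -0.9, "claw": 1}, {"translation": [1.3, 2.2, 0.4], "twist": -0.9, "claw": 1}, {"translation": [1.2, 2.2, 0.3], "twist": -0.9, "claw": 1}]
[{"translation": [1.1, 2.3, 0.4], "twist": -0.9, "claw": 1}, {"translation": [1.2, 2.2, 0.3], "twist": -0.9, "claw": 1}, {"translation": [1.1, 2.3, 0.4], "twist": -0.8, "claw": 1}, {"translation": [1.0, 2.3, 0.3], "twist": -0.9, "claw": 1}, {"translation": [1.1, 2.3, 0.4], "twist": -0.9, "claw": 1}, {"translation": [1.0, 2.4, 0.3], "twist": -0.9, "claw": 1}, {"translation": [0.6, 1.6, 0.3], "twist": -0.6, "claw": 1}, {"translation": [0.3, 0.7, 0.1], "twist": -0.3, "claw": 1}]
end [ 0.487  -0.006   0.2496] 183.0 from [ 0.6359 -0.3362  0.2996] 170.3
```

{"method": "send_rows", "body": {"plan": [{"translation": [0, 0, 0], "twist": 0, "claw": 1}, {"translation": [0, 0, -1.0], "twist": 0, "claw": 1}, {"translation": [0, 0, -2.0], "twist": 0, "claw": 1}, {"translation": [0, 0, -3.0], "twist": 0, "claw": 1}, {"translation": [0, 0, -3.5], "twist": 0, "claw": 1}, {"translation": [0, 0, -3.5], "twist": 0, "claw": 1}, {"translation": [0, 0, -3.0], "twist": 0, "claw": 1}, {"translation": [0, 0, -2.0], "twist": 0, "claw": 1}]}}

```text
time_s: 26.67
eef_pos: [0.6369, -0.3369, 0.3068]
tool_rot: [0.085, 0.996, -0.002, 0.003]
force: [0.2, -1.0, 1.2]
opening: 0.994
```

{"method": "send_rows", "body": {"plan": [{"translation": [0.7, 1.1, 0.2], "twist": -0.4, "claw": 1}, {"translation": [1.1, 1.6, 0.3], "twist": -0.8, "claw": 1}, {"translation": [1.4, 2.2, 0.3], "twist": -0.8, "claw": 1}, {"translation": [1.3, 2.1, 0.3], "twist": -0.9, "claw": 1}, {"translation": [1.3, 2.2, 0.4], "twist": -0.9, "claw": 1}, {"translation": [1.3, 2.2, 0.3], "twist": -0.9, "claw": 1}, {"translation": [1.3, 2.2, 0.4], "twist": -0.9, "claw": 1}, {"translation": [1.2, 2.2, 0.3], "twist": -0.9, "claw": 1}]}}

```text
time_s: 27.33
eef_pos: [0.5588, -0.1666, 0.2763]
tool_rot: [0.028, 1.0, -0.0, 0.0]
force: [-0.6, 0.4, 0.2]
opening: 1.001
```

{"method": "send_rows", "body": {"plan": [{"translation": [1.1, 2.3, 0.4], "twist": -0.9, "claw": 1}, {"translation": [1.2, 2.2, 0.3], "twist": -0.9, "claw": 1}, {"translation": [1.1, 2.3, 0.4], "twist": -0.8, "claw": 1}, {"translation": [1.0, 2.3, 0.3], "twist": -0.9, "claw": 1}, {"translation": [1.1, 2.3, 0.4], "twist": -0.9, "claw": 1}, {"translation": [1.0, 2.4, 0.3], "twist": -0.9, "claw": 1}, {"translation": [0.6, 1.6, 0.3], "twist": -0.6, "claw": 1}, {"translation": [0.3, 0.7, 0.1], "twist": -0.3, "claw": 1}]}}

```text
time_s: 28.0
eef_pos: [0.4859, -0.004, 0.2511]
tool_rot: [-0.027, 1.0, 0.0, 0.0]
force: [0.3, -0.6, -0.0]
opening: 0.997
```

```bash
python3 st.py; python3 - <<'E'
from sfit import *
p=cams.get_image('wrist'); s,R=pose()
r=spotter.silhouettes(p,'fine'); print([(round(d['conf'],2),np.round(d['bbox'],1)) for d in r])
pickle.dump((p,r,s),open('w20.pkl','wb'))
def w(uv,z):
    C,d=ray(p,uv); return C+d*(z-C[2])/d[2]
for d in r[:2]:
    m=d['mask']; 
    x,res=fit([(p,m)],lambda x:planar(box(.185,.063,.060,.080),*x[:3]),[.487,-.006,.05],name='fine wrist')
    rows=np.nonzero(m.any(1))[0]; print('rows',rows.min(),rows.max(),'area',m.sum())
E
```

```text
28.0 [ 0.4859 -0.004   0.2511] -176.85 F [ 0.27 -0.64 -0.05] T [ 0.05 -0.01  0.05] 0.997 rack [-0.1652  0.2585]
[(0.91, array([273.6, 171.1,  67.5, 183.6]))]
fine wrist [ 0.4852 -0.0077  0.0426] rms px [1.33]
rows 81 260 area 11097
```

```bash
python3 - <<'E'
from sfit import *
p,r,s=pickle.load(open('w20.pkl','rb')); m=r[0]['mask']
def w(uv,z):
    C,d=ray(p,uv); return C+d*(z-C[2])/d[2]
L=[];Q=[]
for row in range(95,250,5):
    c=np.nonzero(m[row])[0]; L.append(w((c.min()-.5,row),.08)); Q.append(w((c.max()+.5,row),.08))
L=np.array(L);Q=np.array(Q)
kl=np.polyfit(L[:,0],L[:,1],1);kq=np.polyfit(Q[:,0],Q[:,1],1); print('slopes deg',np.degrees(np.arctan([kl[0],kq[0]])))
print('y edges at x=.485',np.polyval(kl,.485),np.polyval(kq,.485),'resid',np.std(L[:,1]-np.polyval(kl,L[:,0])),np.std(Q[:,1]-np.polyval(kq,Q[:,0])))
for c in(250,260,275,290,300):
    q=np.nonzero(m[:,c])[0]; print(c,q.min(),q.max(),w((c,q.min()-.5),.08)[:2].round(4),w((c,q.max()+.5),.08)[:2].round(4))
E
```

```text
slopes deg [2.47009246 2.55751306]
y edges at x=.485 -0.03969092323448813 0.023514633417620473 resid 0.000653999616522089 0.0005919499159896566
250 82 259 [ 0.394  -0.0336] [ 0.5773 -0.0276]
260 82 259 [ 0.3934 -0.0242] [ 0.5767 -0.0167]
275 82 259 [ 0.3927 -0.0101] [ 5.758e-01 -3.000e-04]
290 82 260 [0.3919 0.004 ] [0.5761 0.0162]
300 82 258 [0.3914 0.0134] [0.5732 0.027 ]
```

{"method": "send_rows", "body": {"plan": [{"translation": [0.3, -0.2, 1.0], "twist": 0.5, "claw": 1}, {"translation": [0, 0, 2.5], "twist": 0, "claw": 1}, {"translation": [0, 0, 3.5], "twist": 0, "claw": 1}, {"translation": [0, 0, 3.5], "twist": 0, "claw": 1}, {"translation": [0, 0, 3.5], "twist": 0, "claw": 1}, {"translation": [0, 0, 3.0], "twist": 0, "claw": 1}, {"translation": [0, 0, 2.0], "twist": 0, "claw": 1}, {"translation": [0, 0, 1.0], "twist": 0, "claw": 1}]}}

```text
time_s: 28.77
eef_pos: [0.4813, -0.009, 0.0467]
tool_rot: [-0.021, 1.0, 0.0, -0.003]
force: [-0.2, 0.2, 0.4]
opening: 0.999
```

{"method": "send_rows", "body": {"plan": [{"translation": [0, 0, 0.6], "twist": 0, "claw": 1}, {"translation": [0, 0, 0.6], "twist": 0, "claw": 1}, {"translation": [0, 0, 0.5], "twist": 0, "claw": 1}, {"translation": [0, 0, 0.4], "twist": 0, "claw": 1}, {"translation": [0, 0, 0.3], "twist": 0, "claw": 1}, {"translation": [0, 0, 0], "twist": 0, "claw": 1}, {"translation": [0, 0, 0], "twist": 0, "claw": 1}, {"translation": [0, 0, 0], "twist": 0, "claw": 1}]}}

```text
time_s: 29.43
eef_pos: [0.4846, -0.0081, 0.0271]
tool_rot: [-0.022, 1.0, -0.0, 0.001]
force: [0.1, 0.0, 0.4]
opening: 1.002
```

```bash
python3 st.py; python3 - <<'E'
from sfit import *
p=cams.get_image('wrist'); s,R=pose()
r=spotter.silhouettes(p,'fine'); m=r[0]['mask']; print([(round(d['conf'],2),np.round(d['bbox'],1)) for d in r])
for row in (60,120,180,220,260): c=np.nonzero(m[row])[0]; print(row,c.min() if len(c) else None,c.max() if len(c) else None,(c.min()+c.max())/2 if len(c) else None)
print('proj stone-center line',proj(p,[s['eef_pos']*[1,1,0]+[0,0,.08], s['eef_pos']*[1,1,0]+[0,0,.08]+R[:,0]*.06]).round(1))
E
```

```text
29.43 [ 0.4846 -0.0081  0.0271] -177.49 F [0.09 0.04 0.36] T [0.   0.   0.01] 1.002 rack [-0.1658  0.2542]
[(0.91, array([276.8, 220.8, 187.8, 341.9]))]
60 185 369 277.0
120 189 365 277.0
180 193 360 276.5
220 196 357 276.5
260 199 354 276.5
proj stone-center line [[275.7 294.9]
 [275.6 148.2]]
```

{"method": "send_rows", "body": {"plan": [{"translation": [0, 0, 0.1], "twist": 0, "claw": 1}, {"translation": [0, 0, 0.1], "twist": 0, "claw": 1}, {"translation": [0, 0, 0.1], "twist": 0, "claw": 0.9}, {"translation": [0, 0, 0], "twist": 0, "claw": 0.8}, {"translation": [0, 0, 0], "twist": 0, "claw": 0}, {"translation": [0, 0, 0], "twist": 0, "claw": 0}, {"translation": [0, 0, 0], "twist": 0, "claw": 0}, {"translation": [0, 0, 0], "twist": 0, "claw": 0}]}}

```text
time_s: 30.2
eef_pos: [0.4843, -0.0082, 0.0239]
tool_rot: [-0.022, 1.0, -0.0, 0.0]
force: [-1.8, -0.9, 4.4]
opening: 0.72
```

```bash
python3 st.py
```

```text
30.2 [ 0.4843 -0.0082  0.0239] -177.5 F [-1.85 -0.86  4.38] T [-0.05  0.17 -0.01] 0.72 rack [-0.1661  0.254 ]
```

```bash
python3 - <<'E'
from plan import *
s,R=pose(); e=s['eef_pos']
p,y=plan([e[0],e[1],.17],0,8,0)
p,y=plan([.5444,.2872,.17],7.0,16,0,src=p,yaw0=y)
E
```

```text
[{"translation": [0.0, 0.0, -1.2], "twist": -0.0, "claw": 0}, {"translation": [0.0, 0.0, -1.8], "twist": -0.0, "claw": 0}, {"translation": [0.0, 0.0, -2.3], "twist": -0.0, "claw": 0}, {"translation": [0.0, 0.0, -2.4], "twist": -0.0, "claw": 0}, {"translation": [0.0, 0.0, -2.3], "twist": -0.0, "claw": 0}, {"translation": [0.0, 0.0, -2.3], "twist": -0.0, "claw": 0}, {"translation": [0.0, 0.0, -1.6], "twist": -0.0, "claw": 0}, {"translation": [0.0, 0.0, -0.7], "twist": -0.0, "claw": 0}]
end [ 0.4843 -0.0082  0.1699] -177.5 from [ 0.4843 -0.0082  0.0239] -177.5
[{"translation": [-0.3, 1.0, -0.0], "twist": -0.2, "claw": 0}, {"translation": [-0.4, 1.7, -0.0], "twist": -0.4, "claw": 0}, {"translation": [-0.5, 2.0, -0.0], "twist": -0.5, "claw": 0}, {"translation": [-0.5, 2.0, -0.0], "twist": -0.5, "claw": 0}, {"translation": [-0.6, 2.1, -0.0], "twist": -0.5, "claw": 0}, {"translation": [-0.6, 2.0, -0.0], "twist": -0.5, "claw": 0}, {"translation": [-0.6, 2.0, -0.0], "twist": -0.5, "claw": 0}, {"translation": [-0.6, 2.0, -0.0], "twist": -0.5, "claw": 0}]
[{"translation": [-0.7, 2.0, -0.0], "twist": -0.5, "claw": 0}, {"translation": [-0.6, 2.0, -0.0], "twist": -0.5, "claw": 0}, {"translation": [-0.7, 2.0, -0.0], "twist": -0.4, "claw": 0}, {"translation": [-0.7, 2.0, -0.0], "twist": -0.5, "claw": 0}, {"translation": [-0.7, 2.0, -0.0], "twist": -0.5, "claw": 0}, {"translation": [-0.7, 2.0, -0.0], "twist": -0.5, "claw": 0}, {"translation": [-0.5, 1.4, -0.0], "twist": -0.4, "claw": 0}, {"translation": [-0.2, 0.6, -0.0], "twist": -0.1, "claw": 0}]
end [0.5439 0.2874 0.1699] -170.5 from [ 0.4843 -0.0082  0.1699] -177.5
```

{"method": "send_rows", "body": {"plan": [{"translation": [0, 0, -0.3], "twist": 0, "claw": 0}, {"translation": [0, 0, -0.7], "twist": 0, "claw": 0}, {"translation": [0, 0, -1.5], "twist": 0, "claw": 0}, {"translation": [0, 0, -2.5], "twist": 0, "claw": 0}, {"translation": [0, 0, -3.0], "twist": 0, "claw": 0}, {"translation": [0, 0, -3.0], "twist": 0, "claw": 0}, {"translation": [0, 0, -2.4], "twist": 0, "claw": 0}, {"translation": [0, 0, -1.2], "twist": 0, "claw": 0}]}}

```text
time_s: 30.87
eef_pos: [0.4856, -0.0083, 0.173]
tool_rot: [-0.022, 1.0, -0.0, 0.002]
force: [0.6, 0.0, -3.5]
opening: 0.713
```

{"method": "send_rows", "body": {"plan": [{"translation": [-0.3, 1.0, 0], "twist": -0.2, "claw": 0}, {"translation": [-0.4, 1.7, 0], "twist": -0.4, "claw": 0}, {"translation": [-0.5, 2.0, 0], "twist": -0.5, "claw": 0}, {"translation": [-0.5, 2.0, 0], "twist": -0.5, "claw": 0}, {"translation": [-0.6, 2.1, 0], "twist": -0.5, "claw": 0}, {"translation": [-0.6, 2.0, 0], "twist": -0.5, "claw": 0}, {"translation": [-0.6, 2.0, 0], "twist": -0.5, "claw": 0}, {"translation": [-0.6, 2.0, 0], "twist": -0.5, "claw": 0}]}}

```text
time_s: 31.53
eef_pos: [0.5127, 0.1441, 0.1672]
tool_rot: [-0.054, 0.999, 0.0, -0.002]
force: [-0.3, -0.7, -4.7]
opening: 0.717
```

{"method": "send_rows", "body": {"plan": [{"translation": [-0.7, 2.0, 0], "twist": -0.5, "claw": 0}, {"translation": [-0.6, 2.0, 0], "twist": -0.5, "claw": 0}, {"translation": [-0.7, 2.0, 0], "twist": -0.4, "claw": 0}, {"translation": [-0.7, 2.0, 0], "twist": -0.5, "claw": 0}, {"translation": [-0.7, 2.0, 0], "twist": -0.5, "claw": 0}, {"translation": [-0.7, 2.0, 0], "twist": -0.5, "claw": 0}, {"translation": [-0.5, 1.4, 0], "twist": -0.4, "claw": 0}, {"translation": [-0.2, 0.6, 0], "twist": -0.1, "claw": 0}]}}

```text
time_s: 32.2
eef_pos: [0.5423, 0.2898, 0.1675]
tool_rot: [-0.084, 0.996, 0.0, -0.002]
force: [-0.3, -0.4, -4.7]
opening: 0.718
```

{"method": "send_rows", "body": {"plan": [{"translation": [0, 0, 0.5], "twist": 0, "claw": 0}, {"translation": [0, 0, 1.0], "twist": 0, "claw": 0}, {"translation": [0, 0, 1.0], "twist": 0, "claw": 0}, {"translation": [0, 0, 0.7], "twist": 0, "claw": 0}, {"translation": [0, 0, 0.4], "twist": 0, "claw": 0}, {"translation": [0, 0, 0.2], "twist": 0, "claw": 0}, {"translation": [0, 0, 0], "twist": 0, "claw": 0}, {"translation": [0, 0, 0], "twist": 0, "claw": 0}]}}

```text
time_s: 32.87
eef_pos: [0.544, 0.2873, 0.1318]
tool_rot: [-0.083, 0.997, 0.0, 0.0]
force: [-0.4, 0.1, -4.0]
opening: 0.72
```

```bash
python3 st.py; python3 - <<'E'
from sfit import *
s,R=pose(); e=s['eef_pos']; print(s['joint_pos'].round(2))
p=cams.get_image('wrist'); r=spotter.silhouettes(p,'fine'); m=r[0]['mask']; print([(round(d['conf'],2),np.round(d['bbox'],1)) for d in r])
rows=np.nonzero(m.any(1))[0]; print('stone rows',rows.min(),rows.max())
g=p['pixels'].astype(int).sum(2)//3
for c in(200,215,230,245,260,277,295,310,325,340,355): print(c,g[0:rows.min()+8:2,c].tolist())
pickle.dump((p,r,s),open('w21.pkl','wb'))
t=rows.min()
for row in (t+3,t+40,t+100,t+200): q=np.nonzero(m[row])[0]; print(row,q.min(),q.max(),(q.min()+q.max())/2)
# predictions
c0=np.array([.5444,.2872]); yaw=.1662
def tub(x,y,z): return planar(np.array([[x,y,z]]),c0[0],c0[1],yaw)
for nm,q in (('stopB top L',(-.0955,-.035,.149)),('stopB top R',(-.0955,.035,.149)),('ledge in L',(-.0775,-.035,.135)),('ledge in R',(-.0775,.035,.135)),('stone end model',(-.0925,0,e[2]+.036+.02))): print(nm,proj(p,tub(*q)).round(1))
E
```

```text
32.87 [0.544  0.2873 0.1318] -170.53 F [-0.35  0.07 -3.99] T [ 0.01  0.02 -0.02] 0.72 rack [-0.1555  0.5553]
[ 0.35  0.34  1.5  -0.    1.3  -1.39]
[(0.59, array([275.1, 224.1, 191.9, 341. ]))]
stone rows 55 392
200 [176, 177, 178, 177, 177, 178, 180, 177, 62, 43, 46, 43, 46, 49, 48, 44, 42, 49, 41, 45, 48, 49, 48, 50, 47, 47, 47, 81, 139, 161, 168, 173]
215 [93, 91, 93, 104, 180, 180, 182, 176, 41, 43, 42, 44, 45, 42, 45, 46, 48, 47, 41, 45, 44, 47, 48, 45, 48, 49, 48, 49, 143, 133, 172, 177]
230 [115, 112, 110, 114, 113, 115, 114, 113, 42, 44, 43, 43, 43, 41, 43, 37, 39, 43, 40, 48, 46, 47, 46, 47, 46, 44, 51, 46, 141, 163, 172, 176]
245 [92, 92, 93, 92, 90, 90, 94, 88, 37, 37, 45, 39, 38, 41, 38, 46, 41, 44, 40, 46, 43, 42, 45, 43, 45, 41, 43, 44, 142, 164, 174, 178]
260 [92, 91, 90, 91, 91, 93, 90, 85, 42, 39, 38, 41, 38, 35, 37, 38, 40, 39, 35, 44, 37, 42, 42, 41, 43, 40, 43, 46, 141, 161, 173, 176]
277 [91, 93, 94, 92, 92, 94, 93, 87, 40, 28, 37, 36, 33, 40, 34, 37, 36, 39, 41, 38, 41, 41, 41, 46, 41, 46, 49, 44, 138, 162, 171, 175]
295 [91, 91, 90, 93, 90, 92, 91, 85, 34, 37, 3
[... 165 characters left out ...]
6, 42, 34, 40, 40, 46, 45, 42, 63, 60, 45, 136, 161, 169, 171]
325 [113, 114, 116, 115, 112, 112, 112, 95, 38, 40, 39, 37, 35, 40, 35, 38, 37, 40, 44, 45, 40, 38, 45, 55, 60, 59, 60, 46, 133, 155, 167, 172]
340 [90, 90, 94, 94, 94, 90, 91, 76, 41, 42, 41, 41, 42, 39, 44, 42, 44, 44, 40, 48, 59, 61, 64, 59, 61, 62, 56, 47, 129, 160, 171, 170]
355 [171, 172, 171, 172, 171, 172, 170, 144, 43, 43, 49, 40, 46, 41, 41, 47, 43, 46, 48, 60, 62, 61, 60, 62, 63, 62, 58, 45, 136, 137, 169, 174]
58 184 370 277.0
95 185 368 276.5
155 190 364 277.0
255 197 356 276.5
stopB top L [[193.3  54.9]]
stopB top R [[356.7  54.7]]
ledge in L [[202.5  99. ]]
ledge in R [[347.9  98.9]]
stone end model [[274.5  50. ]]
```

```bash
python3 - <<'E'
from sfit import *
d=np.array([np.cos(.1662),np.sin(.1662)]);nr=np.array([-d[1],d[0]])
def w(p,uv,z):
    C,dd=ray(p,uv); return (C+dd*(z-C[2])/dd[2])[:2]
p1,r1=pickle.load(open('w1.pkl','rb')); p2,r2,s2=pickle.load(open('w21.pkl','rb'))
g1=p1['pixels'].astype(float).mean(2); g2=p2['pixels'].astype(float).mean(2)
print('w1 col profile',g1[222:244,285].round().tolist(), g1[222:244,252].round().tolist())
A=[]
for c in list(range(250,256))+list(range(272,298,3))+list(range(313,320)):
    col=g1[228:248,c]; dd=np.diff(col); i=dd.argmax(); A.append(w(p1,(c,228+i+.5),.149)@d)
print('A stop outer',np.round(A,4),np.median(A))
B=[]
for c in range(235,335,5):
    col=g2[8:24,c]; dd=np.diff(col); i=dd.argmin(); B.append(w(p2,(c,8+i+.5),.149)@d)
print('B stop outer',np.round(B,4),np.median(B))
print('mid',(np.median(A)+np.median(B))/2, 'half',(np.median(A)-np.median(B))/2,'tcp along',s2['eef_pos'][:2]@d,'lat',s2['eef_pos'][:2]@nr)
# lateral edges of B stop at rows 20..45
for row in(22,28,34,40):
    x=g2[row]; 
    l=np.nonzero(x[150:240]<70)[0]; rr=np.nonzero(x[320:420]<70)[0]; print(row,150+l.min(),320+rr.max(),(w(p2,(150+l.min()-.5,row),.149)@nr).round(4),(w(p2,(320+rr.max()+.5,row),.149)@nr).round(4))
# stone fit in hand
m=r2[0]['mask']; s=s2; R=Rn.from_quat(s['tool_rot']).as_matrix(); e=s['eef_pos']
obs=[]
for row in range(70,260,10):
    q=np.nonzero(m[row])[0]; obs.append((row,q.min()-.5,q.max()+.5))
top=[np.nonzero(m[:,c])[0].min()-.5 for c in range(200,350,10)]; print('end row',np.median(top))
def f(x):
    gx,gy,gz,th,yw=x; res=[]
    def P(u,v): # top face point
        return e+R[:,0]*(gx+u*np.cos(th)-v*yw)+R[:,1]*(gy+v+u*yw)+np.array([0,0,gz-u*np.sin(th)])
    Lp=proj(p2,np.array([P(u,-.0315) for u in np.linspace(-.03,.0925,15)])); Rp=proj(p2,np.array([P(u,.0315) for u in np.linspace(-.03,.0925,15)]))
    if Lp[:,0].mean()>Rp[:,0].mean(): Lp,Rp=Rp,Lp
    for row,l,r_ in obs:
        res+= [np.interp(row,Lp[::-1,1],Lp[::-1,0])-l,np.interp(row,Rp[::-1,1],Rp[::-1,0])-r_]
    en=proj(p2,np.array([P(.0925,0)]))[0,1]
    return np.array(res+[3*(en-np.median(top))])
r=least_squares(f,[0,0,.056,0,0],loss='soft_l1'); print('gx gy gz(top) tilt yaw',r.x[:3].round(4),np.degrees(r.x[3:]).round(2),'rms',np.sqrt((f(r.x)**2).mean()).round(2))
E
```

```text
w1 col profile [89.0, 85.0, 77.0, 42.0, 38.0, 38.0, 30.0, 34.0, 42.0, 36.0, 34.0, 33.0, 32.0, 38.0, 40.0, 76.0, 135.0, 153.0, 128.0, 88.0, 79.0, 75.0] [90.0, 88.0, 78.0, 60.0, 42.0, 37.0, 39.0, 44.0, 39.0, 43.0, 37.0, 35.0, 34.0, 37.0, 39.0, 55.0, 126.0, 152.0, 155.0, 153.0, 153.0, 122.0]
A stop outer [0.6939 0.6939 0.6939 0.6939 0.6939 0.6939 0.694  0.6941 0.6941 0.6941
 0.6941 0.6941 0.6932 0.6933 0.6933 0.6934 0.6934 0.6934 0.6934 0.6934
 0.6934 0.6934] 0.6938717868147048
B stop outer [0.4739 0.4739 0.4739 0.4739 0.4739 0.4735 0.4735 0.4739 0.4739 0.4735
 0.4735 0.4735 0.4739 0.4735 0.4735 0.4735 0.4735 0.4735 0.4735 0.4735] 0.47352686445978054
mid 0.5836993256372427 half 0.11017246117746216 tcp along 0.5840225673033999 lat 0.19331151983850087
22 196 361 0.16 0.2293
28 197 360 0.1603 0.2291
34 197 360 0.1601 0.2292
40 197 359 0.16 0.229
end row 54.5
gx gy gz(top) tilt yaw [-0.0015  0.0004  0.0543] [0.06 0.15] rms 0.46
```

{"method": "send_rows", "body": {"plan": [{"translation": [0.15, 0.1, 0.3], "twist": 0, "claw": 0}, {"translation": [0, 0, 0.6], "twist": 0, "claw": 0}, {"translation": [0, 0, 0.6], "twist": 0, "claw": 0}, {"translation": [0, 0, 0.5], "twist": 0, "claw": 0}, {"translation": [0, 0, 0.3], "twist": 0, "claw": 0}, {"translation": [0, 0, 0.2], "twist": 0, "claw": 0}, {"translation": [0, 0, 0.1], "twist": 0, "claw": 0}, {"translation": [0, 0, 0], "twist": 0, "claw": 0}]}}

```text
time_s: 33.63
eef_pos: [0.5419, 0.2882, 0.1052]
tool_rot: [-0.083, 0.997, -0.0, -0.0]
force: [-0.1, 0.1, -3.7]
opening: 0.713
```

```bash
python3 st.py
```

```text
33.63 [0.5419 0.2882 0.1052] -170.5 F [-0.06  0.07 -3.75] T [ 0.    0.04 -0.02] 0.713 rack [-0.1577  0.5559]
```

{"method": "send_rows", "body": {"plan": [{"translation": [0, 0, 0.1], "twist": 0, "claw": 0}, {"translation": [0, 0, 0.1], "twist": 0, "claw": 0}, {"translation": [0, 0, 0.05], "twist": 0, "claw": 0}, {"translation": [0, 0, 0.05], "twist": 0, "claw": 0}, {"translation": [0, 0, 0.05], "twist": 0, "claw": 0}, {"translation": [0, 0, 0.05], "twist": 0, "claw": 0}, {"translation": [0, 0, 0], "twist": 0, "claw": 0}, {"translation": [0, 0, 0], "twist": 0, "claw": 0}]}}

```text
time_s: 34.3
eef_pos: [0.542, 0.2883, 0.1016]
tool_rot: [-0.083, 0.997, -0.0, -0.0]
force: [-0.8, -0.3, -2.7]
opening: 0.719
```

```bash
python3 st.py
```

```text
34.3 [0.542  0.2883 0.1016] -170.5 F [-0.85 -0.27 -2.68] T [-0.01  0.02 -0.01] 0.719 rack [-0.1576  0.556 ]
```

{"method": "send_rows", "body": {"plan": [{"translation": [0, 0, 0.05], "twist": 0, "claw": 0}, {"translation": [0, 0, 0.05], "twist": 0, "claw": 0}, {"translation": [0, 0, 0.05], "twist": 0, "claw": 0}, {"translation": [0, 0, 0.05], "twist": 0, "claw": 0}, {"translation": [0, 0, 0], "twist": 0, "claw": 0}, {"translation": [0, 0, 0], "twist": 0, "claw": 0}, {"translation": [0, 0, 0], "twist": 0, "claw": 0}, {"translation": [0, 0, 0], "twist": 0, "claw": 0}]}}

```text
time_s: 34.97
eef_pos: [0.5421, 0.2883, 0.0996]
tool_rot: [-0.083, 0.997, -0.0, 0.0]
force: [-0.0, -0.0, -4.8]
opening: 0.721
```

```bash
python3 st.py
```

```text
34.97 [0.5421 0.2883 0.0996] -170.5 F [-0.04 -0.03 -4.85] T [-0.02  0.01  0.01] 0.721 rack [-0.1575  0.556 ]
```

Still carrying its full weight, so I'll keep creeping down.

{"method": "send_rows", "body": {"plan": [{"translation": [0, 0, 0.05], "twist": 0, "claw": 0}, {"translation": [0, 0, 0.05], "twist": 0, "claw": 0}, {"translation": [0, 0, 0.05], "twist": 0, "claw": 0}, {"translation": [0, 0, 0.05], "twist": 0, "claw": 0}, {"translation": [0, 0, 0], "twist": 0, "claw": 0}, {"translation": [0, 0, 0], "twist": 0, "claw": 0}, {"translation": [0, 0, 0], "twist": 0, "claw": 0}, {"translation": [0, 0, 0], "twist": 0, "claw": 0}]}}

```text
time_s: 35.63
eef_pos: [0.5422, 0.2883, 0.099]
tool_rot: [-0.083, 0.997, 0.0, 0.0]
force: [-3.9, -2.1, 5.3]
opening: 0.722
```

```bash
python3 st.py
```

```text
35.63 [0.5422 0.2883 0.099 ] -170.5 F [-3.9  -2.07  5.28] T [-0.35  0.71 -0.  ] 0.722 rack [-0.1574  0.5561]
```

{"method": "send_rows", "body": {"plan": [{"translation": [0, 0, -0.05], "twist": 0, "claw": 0}, {"translation": [0, 0, 0], "twist": 0, "claw": 0}, {"translation": [0, 0, 0], "twist": 0, "claw": 0.75}, {"translation": [0, 0, 0], "twist": 0, "claw": 0.78}, {"translation": [0, 0, 0], "twist": 0, "claw": 0.82}, {"translation": [0, 0, 0], "twist": 0, "claw": 0.86}, {"translation": [0, 0, 0], "twist": 0, "claw": 0.9}, {"translation": [0, 0, 0], "twist": 0, "claw": 0.94}]}}

```text
time_s: 36.3
eef_pos: [0.5422, 0.2883, 0.0979]
tool_rot: [-0.083, 0.997, 0.0, 0.0]
force: [-0.5, 0.4, -0.8]
opening: 0.937
```

```bash
python3 st.py
```

```text
36.3 [0.5422 0.2883 0.0979] -170.5 F [-0.51  0.35 -0.77] T [ 0.03 -0.02 -0.03] 0.937 rack [-0.1574  0.5561]
```

{"method": "send_rows", "body": {"plan": [{"translation": [0, 0, 0], "twist": 0, "claw": 1}, {"translation": [0, 0, -0.8], "twist": 0, "claw": 1}, {"translation": [0, 0, -2.0], "twist": 0, "claw": 1}, {"translation": [0, 0, -3.0], "twist": 0, "claw": 1}, {"translation": [0, 0, -3.5], "twist": 0, "claw": 1}, {"translation": [0, 0, -3.5], "twist": 0, "claw": 1}, {"translation": [0, 0, -3.0], "twist": 0, "claw": 1}, {"translation": [0, 0, -2.0], "twist": 0, "claw": 1}]}}

```text
time_s: 36.97
eef_pos: [0.5435, 0.2889, 0.2814]
tool_rot: [-0.083, 0.997, 0.001, 0.003]
force: [0.6, -0.2, 0.6]
opening: 1.003
```

{"method": "send_rows", "body": {"plan": [{"translation": [0, 0, 0], "twist": 0, "claw": 1}, {"translation": [0, 0, 0], "twist": 0, "claw": 1}, {"translation": [0, 0, 0], "twist": 0, "claw": 1}, {"translation": [0, 0, 0], "twist": 0, "claw": 1}, {"translation": [0, 0, 0], "twist": 0, "claw": 1}, {"translation": [0, 0, 0], "twist": 0, "claw": 1}, {"translation": [0, 0, 0], "twist": 0, "claw": 1}, {"translation": [0, 0, 0], "twist": 0, "claw": 1}]}}

```text
time_s: 37.63
eef_pos: [0.5418, 0.2882, 0.2754]
tool_rot: [-0.083, 0.997, -0.0, -0.001]
force: [-0.0, -0.3, 0.1]
opening: 0.996
```

```bash
python3 st.py; python3 - <<'E'
from sfit import *
p=cams.get_image('wrist'); s,R=pose(); e=s['eef_pos']
r=spotter.silhouettes(p,'fine'); print([(round(d['conf'],2),np.round(d['bbox'],1)) for d in r]); m=r[0]['mask']
d=np.array([np.cos(.1662),np.sin(.1662)]);nr=np.array([-d[1],d[0]])
def w(uv,z):
    C,dd=ray(p,uv); return (C+dd*(z-C[2])/dd[2])[:2]
rows=np.nonzero(m.any(1))[0]; L=[];Q=[]
for row in range(rows.min()+12,rows.max()-12,5):
    c=np.nonzero(m[row])[0]; L.append(w((c.min()-.5,row),.155)); Q.append(w((c.max()+.5,row),.155))
L=np.array(L);Q=np.array(Q); print('rows',rows.min(),rows.max())
for A in(L,Q): print('edge deg',np.degrees(np.arctan(np.polyfit(A[:,0],A[:,1],1)[0])).round(2),'lat',(A@nr).mean().round(4))
wd=(L-Q)@nr; print('width near B..A',wd[:3].round(4),wd[-3:].round(4))
E1=[];E2=[]
for c in range(255,300,4):
    q=np.nonzero(m[:,c])[0]; E1.append(w((c,q.min()-.5),.155)@d); E2.append(w((c,q.max()+.5),.155)@d)
print('ends along',np.median(E1).round(4),np.median(E2).round(4),'center',((np.median(E1)+np.median(E2))/2).round(4),'len',(np.median(E2)-np.median(E1)).round(4),'bridge centre .5837, stops',.5837-.0955,.5837+.0955)
g=p['pixels'].astype(float).mean(2)
# stop outer edges now
B=[];A=[]
for c in range(255,300,4):
    a0=max(0,rows.min()-40); col=g[a0:rows.min(),c]; B.append((a0+np.diff(col).argmin()+.5)); col=g[rows.max()+2:rows.max()+30,c]; A.append(rows.max()+2+np.diff(col).argmax()+.5)
print('outer stops',(w((277,np.median(B)),.149)@d).round(4),(w((277,np.median(A)),.149)@d).round(4))
a=cams.get_image('scene'); b=cams.get_image('side')
pickle.dump((a,b),open('end.pkl','wb'))
E
```

```text
37.63 [0.5418 0.2882 0.2754] -170.5 F [-0.03 -0.28  0.14] T [ 0.01 -0.05 -0.03] 0.996 rack [-0.1577  0.5559]
[(0.83, array([278.1, 183.4,  77.5, 207.6]))]
rows 82 285
edge deg 9.44 lat 0.1638
edge deg 9.32 lat 0.2264
width near B..A [-0.0626 -0.0629 -0.0632] [-0.0618 -0.0621 -0.0624]
ends along 0.4916 0.6751 center 0.5834 len 0.1835 bridge centre .5837, stops 0.48819999999999997 0.6792
outer stops 0.4738 0.6941
```

```bash
python3 - <<'E'
from sfit import *
a=cams.get_image('scene'); b=cams.get_image('side')
def m_of(p,name,uv): return pick(p,name,uv,45)
P=lean_model([.5865,-.327,.022,-.164,.565])
ca,cb=proj(a,P).mean(0),proj(b,P).mean(0)
ma,mb=m_of(a,'coarse',ca),m_of(b,'coarse',cb); print('coarse masks',ma is not None,mb is not None)
md0=lean_model([.6193,-.1982,.022,-.164,.44],.015)
da,db=m_of(a,'dry_stone',proj(a,md0).mean(0)),m_of(b,'dry_stone',proj(b,md0).mean(0))
o=pickle.load(open('sil0.pkl','rb'))
for nm,V,th,x0 in(('coarse',[(a,ma),(b,mb)],.03,[.5865,-.327,-.164,.565]),('dry now',[(a,da),(b,db)],.015,[.6193,-.1982,-.164,.44]),('dry t0',[(o[n]['pic'],o[n]['dry_stone'][0]['mask']) for n in('scene','side')],.015,[.6193,-.1982,-.164,.44])):
    V=[v for v in V if v[1] is not None]
    for vv in [V]+[[v] for v in V]:
        x,_=fit(vv,lambda x:lean_model([x[0],x[1],.022,x[2],x[3]],th),x0,name=nm); print('   rack',torack(x[:2]).round(4),'yaw-rack',np.degrees(x[2]-RK[2]).round(1),'lean',np.degrees(x[3]).round(1))
for n,m0,m1 in(('scene',o['scene']['dry_stone'][0],da),('side',o['side']['dry_stone'][0],db)):
    if m1 is not None:
        r,c=np.nonzero(m1); print(n,'dry bbox then',np.round(m0['bbox'],1),'now',[(c.min()+c.max())/2,(r.min()+r.max())/2,np.ptp(c)+1,np.ptp(r)+1],'IoU',(m0['mask']&m1).sum()/(m0['mask']|m1).sum())
E
```

```text
coarse masks True False
coarse [ 0.5799 -0.3308 -0.0243  0.5395] rms px [0.67]
   rack [-0.0191 -0.0485] yaw-rack 8.0 lean 30.9
coarse [ 0.5799 -0.3308 -0.0243  0.5395] rms px [0.67]
   rack [-0.0191 -0.0485] yaw-rack 8.0 lean 30.9
dry now [ 0.6196 -0.1975 -0.1309  0.443 ] rms px [1.21, 1.23]
   rack [-0.0017  0.0894] yaw-rack 1.9 lean 25.4
dry now [ 0.6196 -0.1989 -0.0337  0.4269] rms px [0.77]
   rack [-0.0015  0.088 ] yaw-rack 7.5 lean 24.5
dry now [ 0.6235 -0.1963 -0.2858  0.3769] rms px [0.59]
   rack [0.002  0.0912] yaw-rack -7.0 lean 21.6
dry t0 [ 0.6193 -0.1982 -0.1248  0.4395] rms px [0.56, 1.28]
   rack [-0.0019  0.0887] yaw-rack 2.2 lean 25.2
dry t0 [ 0.6185 -0.1992 -0.0922  0.4397] rms px [0.44]
   rack [-0.0025  0.0875] yaw-rack 4.1 lean 25.2
dry t0 [ 0.6233 -0.1972 -0.2814  0.3575] rms px [0.78]
   rack [0.0018 0.0903] yaw-rack -6.7 lean 20.5
scene dry bbox then [162.2 215.9  51.1  40. ] now [np.float64(161.0), np.float64(213.5), np.int64(49), np.int64(42)] IoU 0.7704485488126649
side dry bbox then [435.2 207.1  67.3  86.8] now [np.float64(433.5), np.float64(206.0), np.int64(68), np.int64(91)] IoU 0.9334924965893588
```

```bash
python3 - <<'E'
from sfit import *
b=cams.get_image('side'); P=lean_model([.5865,-.327,.022,-.164,.565]); print('pred centre',proj(b,P).mean(0).round(1))
best=None
for n in('coarse','fine','dry_stone'):
    r=spotter.silhouettes(b,n); print(n,[(round(d['conf'],2),np.round(d['bbox'],0).tolist()) for d in r])
    for d in r:
        if np.hypot(*(np.array(d['bbox'][:2])-proj(b,P).mean(0)))<30: best=d['mask']
if best is not None:
    a=cams.get_image('scene'); ma=pick(a,'coarse',proj(a,P).mean(0),45)
    for vv in ([(b,best)],[(a,ma),(b,best)] if ma is not None else []):
        if vv:
            x,_=fit(vv,lambda x:lean_model([x[0],x[1],.022,x[2],x[3]]),[.5865,-.327,-.164,.565],name='coarse'); print('   rack',torack(x[:2]).round(4),'yaw-rack',np.degrees(x[2]-RK[2]).round(1),'lean',np.degrees(x[3]).round(1))
            if len(vv)==2:
                q=lean_model([x[0],x[1],.022,x[2],x[3]])
print(sensors.read_state()['time_s'])
E
```

```text
pred centre [486.2 243.2]
coarse [(0.97, [484.0, 247.0, 92.0, 102.0]), (0.88, [310.0, 322.0, 108.0, 56.0]), (0.58, [132.0, 228.0, 75.0, 49.0])]
fine [(0.91, [237.0, 127.0, 68.0, 41.0])]
dry_stone [(0.86, [435.0, 205.0, 70.0, 88.0])]
coarse [ 0.5775 -0.3261 -0.083   0.7578] rms px [0.8]
   rack [-0.0223 -0.0443] yaw-rack 4.6 lean 43.4
coarse [ 0.5804 -0.3278 -0.1396  0.5517] rms px [1.14, 1.11]
   rack [-0.0191 -0.0456] yaw-rack 1.4 lean 31.6
38.4333
```

```bash
python3 - <<'E'
from workcell import sensors, bot
print(sensors.read_state()['time_s']); print(bot.job_done())
E
```

```text
38.4333
the job is handed in; nothing more can be done
None
```

I stood the coarse stone on the rack and laid the finishing stone on the bridge, then handed the job in at 38.4 s. The grader gave no verdict.

- **Coarse stone:** it stands on the slats and leans on the bar at about 32° from upright, steeper than the reference 26°. Its lower back edge is about 84 mm in front of the bar's axis. It is square to the bar within about 1–2° and centred about 45 mm into the free -y half. The gap to the drying stone is roughly 70 mm. Because the tool can only point down, I tilted the stone by hooking its free end under the rest bar and raising the gripped end. It stayed put for the 12 s between release and the last check.
- **Finishing stone:** it lies flat on both ledges, within about 1 mm of the middle of the bridge between the stops and within 0.2° of its line. Force rose at exactly ledge height on the way down, and I eased the load before opening.
- **Drying stone:** it did not move; its fitted pose is the same as at the start within about 1 mm and 0.5°.

**Checks that disagreed or failed:**
- **First grasp:** it closed on air above the coarse stone, because the visible fingertips sat about 35 mm above the reported tool point. I re-gripped lower.
- **Box touch:** there was a light touch of about 4 N while gripping the finishing stone, probably the fingertips on the box lid.
- **Lean estimates:** fits from one camera scattered widely (31° from the scene view, 43° from the side view). The fit using both views and the contact geometry agreed on about 32°.
- **Last views:** the limit on viewing pictures ran out before the coarse stone was set down. Every check after that was by silhouette fits and force readings, not by eye.

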